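# Clear the craft table and lock the magnifier over the work sheet

### The arm

A 6-joint arm with a two-finger parallel gripper is mounted at the origin on the work surface. World frame = base frame: x ahead of the robot, y to its left, z up, the work surface at z = 0. Lengths are in mm, angles in rad, forces in N, time in s.
With the tool pointing down it reaches from about 375 to 925 mm from the base axis. Payload 5.7 kg.
Tool frame: the origin (TCP) lies at the very end of the fingers, on their centre line; the grasp point (between the pads) lies ctrl.grasp_offset behind it (ctrl.grasp_offset is the distance from the TCP to the grasp point, in mm); z points along the fingers, y is the line along which they close (so a half turn about z gives the same grasp; the last joint's range is limited). The gripper opens to 85 mm and grips with 20 to 120 N. Pads are 22 mm wide; open, the fingers measure 114 mm over their backs; the gripper's body (76 mm by 85 mm) begins 54 mm behind the grasp point. The pads swing forward as they close: fully open they stand 13 mm farther back than shut.
Start: joints at [-1.463, 0.359, 1.51, -0, 1.272, -0.115], TCP at [132.564, -585.141, 231.267] pointing down, gripper open.
Joint ranges: [-2.97, 2.97], [-1.01, 2.36], [0.21, 2.38], [-0.96, 4.11], [0.2, 2.71], [-2.98, 2.98]. Speed limits (rad/s): [2.39, 2.39, 3.14, 3.14, 3.14, 3.14].

### API

Orientations are given as [roll, pitch, yaw] about the fixed x, y, z axes, in that order (R = Rz(yaw) Ry(pitch) Rx(roll)).
In Python, from station import ctrl, imaging gives the robot as it stands.
- The arm moves only by the tool arm_command, never from a script. Its argument "steps" is a list of rows, each an object with "gripper": the opening, from -1 (shut) to 1 (fully open); "xyz": the shift along the world's x, y, z normalised to -1 to 1, where 1 is 5 cm, a list of three; "turn": the turn about the world's z normalised to -1 to 1, where 1 is 0.12 rad. A call has 1 to 20 rows; each row shifts and turns the commanded pose from where the row before left it; what a row does not reach is not made up. A row lasts 1/10 s, in which the tool goes at most 50 mm and 8.59 degrees, less where a joint would pass 70% of its speed; a pose out of reach is approached as far as the arm can. A call with a number of a shift or a turn outside -1 to 1 is refused whole. A call with a gripper value outside its range is refused whole. The fingers move at their own pace and stop on an object; the grip force is fixed at half the most. Time passes only in rows, so rows that do not move let the fingers close. It gives the time, the measured TCP pose, the force, the opening and the grip force at its end, in the units of the state.
- ctrl.get_state(): the state, without advancing time (a new reading comes with each control period).
- imaging.get_image(name): name is "side" or "top"; returns a dict with "pixels" (384x512x3 uint8, red, green, blue), "intrinsics" (3x3 intrinsics, pixels), "k1" (the pictures are not rectified: a ray, as slopes to the right and down, at radius r is drawn at 1 + k1 r^2 times it, then the intrinsics apply), "extrinsics" (4x4, takes a point from camera to world coordinates). Camera axes: x right, y down, z forward; pixel columns grow to the right and rows downward; lengths in mm; the calibration is good to about 2 mm. A picture is of the moment at which its call begins. There is no depth.
- ctrl.close_job(): hands the job in; it is judged then, once.
The state is a dict: "time": time; "joint_pos": joint angles; "qvel": joint speeds; "joint_efforts": joint torques, N m; "tcp_pos": TCP position; "tool_rot": TCP orientation; "wrist_force": force on the tool from outside, world axes, zero at the start; "wrist_torque": the same for the moment, N m; "width": finger opening in mm; "finger_force": force on a finger pad.
Only numpy, scipy, OpenCV 4.12 (cv2) and the standard library are available. Lean on these libraries where they do the work, as an engineer would, in place of code of your own. Each camera call takes 0.05 s, during which the arm holds its last target. There are 200 camera calls.

### The job

Get the craft table ready for the next maker. First lay every wooden reindeer ornament flat in the grey tray; then turn the magnifier's lock collar to the green open mark, swing the arm and level the lens so that it stands horizontal and centred over the red dot on the work sheet, and finally turn the collar back to the red locked mark. Leave the jar, tape, glue gun and mug where they are.

Things in the scene. Friction and masses are not known exactly. Their poses are not given: they have to be found in the camera images.
- deer1: loose wooden reindeer-head ornament lying face up: tan block 48 x 36 mm, 16 mm thick, red nose, two dark antlers (10 mm thick) beyond one end, 64 mm over all; blue scarf stripe; 40 g. Origin: underside, near the middle of the block (block from x = -26 to +22 mm, antlers to +38 mm); x towards the antlers, y across the 36 mm width, z out of the face. May be absent (None).
- deer2: loose wooden reindeer-head ornament lying face up: tan block 48 x 36 mm, 16 mm thick, red nose, two dark antlers (10 mm thick) beyond one end, 64 mm over all; white scarf stripe; 40 g. Origin: underside, near the middle of the block (block from x = -26 to +22 mm, antlers to +38 mm); x towards the antlers, y across the 36 mm width, z out of the face. May be absent (None).
- deer3: loose wooden reindeer-head ornament lying face up: tan block 48 x 36 mm, 16 mm thick, red nose, two dark antlers (10 mm thick) beyond one end, 64 mm over all; green scarf stripe; 40 g. Origin: underside, near the middle of the block (block from x = -26 to +22 mm, antlers to +38 mm); x towards the antlers, y across the 36 mm width, z out of the face. May be absent (None).
- deer4: loose wooden reindeer-head ornament lying face up: tan block 48 x 36 mm, 16 mm thick, red nose, two dark antlers (10 mm thick) beyond one end, 64 mm over all; yellow scarf stripe; 40 g. Origin: underside, near the middle of the block (block from x = -26 to +22 mm, antlers to +38 mm); x towards the antlers, y across the 36 mm width, z out of the face. May be absent (None).
- deer5: loose wooden reindeer-head ornament lying face up: tan block 48 x 36 mm, 16 mm thick, red nose, two dark antlers (10 mm thick) beyond one end, 64 mm over all; blue scarf stripe; 40 g. Origin: underside, near the middle of the block (block from x = -26 to +22 mm, antlers to +38 mm); x towards the antlers, y across the 36 mm width, z out of the face. May be absent (None).
- deer6: loose wooden reindeer-head ornament lying face up: tan block 48 x 36 mm, 16 mm thick, red nose, two dark antlers (10 mm thick) beyond one end, 64 mm over all; white scarf stripe; 40 g. Origin: underside, near the middle of the block (block from x = -26 to +22 mm, antlers to +38 mm); x towards the antlers, y across the 36 mm width, z out of the face. May be absent (None).
- tray: fixed open grey tray, 270 (its x) x 180 (its y) x 35 mm high, walls and floor 5 mm; origin at the centre of its underside, z up. It stands on the robot's left.
- sheet: fixed pale blue work sheet 150 (its x) x 130 (its y) x 1.5 mm, with a red dot 24 mm wide on a white disc 60 mm wide with a dark blue edge at its centre; origin at the centre of its underside
- dot (a point): centre of the red dot on the sheet
- stand: fixed stand of the magnifier: dark foot 110 mm wide, 22 mm high; post 22 mm thick, top at 200 mm; swivel arm at height 140 mm; white dial 80 mm wide at 155 to 160 mm with a green (open) and a red (locked) mark. Origin under the post, z up; the green mark lies along its +x, the red mark 1.2 rad clockwise of it seen from above
- axis (a point): point on the post's vertical axis, 180 mm above the table, at the middle height of the lock collar: a captive ribbed black ring on top of the post, 48 mm in diameter, from 163 to 195 mm above the table, with a yellow pointer (low tab reaching 38 mm from the axis, its top 7 mm above the collar's underside, and a stripe on top)
- collar (a joint): the lock collar. Radians, growing clockwise seen from above: 0 = pointer at the green open mark, 1.2 = pointer at the red locked mark. Range -0.2 to 1.5; friction about 0.1 N m, stays where left, no click. It turns independently of the arm and does not itself stiffen it
- swivel (a joint): swivel of the magnifier's arm about the post. Radians, growing counter-clockwise seen from above; 0 = arm along the stand's (axis) +y, range -0.6 to 1.3. Friction about 0.22 N m, stays where left
- tilt (a joint): tilt of the lens about the horizontal hinge at the arm's end. 0 = lens level, positive = ball end raised, range -0.5 to 1.0. Friction about 0.25 N m, stays where left
- hinge (a point): centre of the tilt hinge, 75 mm out from the post's axis, 140 mm above the table; x points out along the arm when the lens is level (it turns with the lens), y along the hinge axis
- lens (a point): centre of the round glass lens (92 mm over its 10 mm thick black rim), 45 mm from the hinge
- ball (a point): centre of the orange grip ball, 24 mm in diameter, on a 10 mm stem at the lens's outer end, 125 mm from the hinge in the lens's plane (200 mm from the post's axis when level). Fingers straddling it from above, closing along the hinge axis, can swing the arm and set the tilt.
- paint_jar: bystander: paint jar with blue cap, 54 mm wide, 70 mm high, loose; origin under its centre
- tape: bystander: roll of orange tape lying flat, 90 mm wide, 20 mm high, loose; origin under its centre
- glue_gun: bystander: black and yellow glue gun lying on its side, about 160 x 120 x 34 mm, loose; origin under its barrel
- mug: bystander: blue mug 76 mm wide, 90 mm high, loose; origin under its centre
There are look-alikes about, which are no part of the job. What is shaped like the deer3 but turquoise is not meant.

How it is judged (in metres and radians):
On the way, in this order (a step that is already met when the one before it is completed fails the run):
1. every ornament lies flat in the tray (x of deer1 in the frame of tray between -0.125 and 0.125 m and y of deer1 in the frame of tray between -0.08 and 0.08 m and z of deer1 in the frame of tray between -0.005 and 0.03 m and angle between the z axis of each of deer1, deer2, deer3, deer4, deer5, deer6 and the z axis of tray, either way round below 0.4 rad and x of deer2 in the frame of tray between -0.125 and 0.125 m and y of deer2 in the frame of tray between -0.08 and 0.08 m and z of deer2 in the frame of tray between -0.005 and 0.03 m and x of deer3 in the frame of tray between -0.125 and 0.125 m and y of deer3 in the frame of tray between -0.08 and 0.08 m and z of deer3 in the frame of tray between -0.005 and 0.03 m and x of deer4 in the frame of tray between -0.125 and 0.125 m and y of deer4 in the frame of tray between -0.08 and 0.08 m and z of deer4 in the frame of tray between -0.005 and 0.03 m and x of deer5 in the frame of tray between -0.125 and 0.125 m and y of deer5 in the frame of tray between -0.08 and 0.08 m and z of deer5 in the frame of tray between -0.005 and 0.03 m and x of deer6 in the frame of tray between -0.125 and 0.125 m and y of deer6 in the frame of tray between -0.08 and 0.08 m and z of deer6 in the frame of tray between -0.005 and 0.03 m), for 0.2 s.
2. the lock collar is at the open mark (value of joint collar between -0.2 and 0.15 rad), for 0.2 s.
3. with the collar open, the lens is level and over the red dot (all of step 2 and horizontal distance between lens and dot below 0.015 m and value of joint tilt between -0.12 and 0.12 rad), for 0.2 s.
4. the lock collar is back at the locked mark (value of joint collar between 1.08 and 1.32 rad), for 0.2 s.
At the end, for the whole second after the job is handed in: All ornaments present lie still and flat in the tray, either face up (within 0.4 rad); the lens centre is within 15 mm of the red dot seen from above and level within 0.12 rad; the collar is within 0.12 rad of the locked mark (1.2) (all of step 1 and all of step 4 and horizontal distance between lens and dot below 0.015 m and value of joint tilt between -0.12 and 0.12 rad and linear speed of each of deer1, deer2, deer3, deer4, deer5, deer6 below 0.02 m/s); the robot touches nothing.
It fails at once if the paint jar was moved more than 30 mm (distance of paint_jar from where it was at the start of the episode above 0.03 m).
It fails at once if the tape was moved more than 30 mm (distance of tape from where it was at the start of the episode above 0.03 m).
It fails at once if the glue gun was moved more than 30 mm (distance of glue_gun from where it was at the start of the episode above 0.03 m).
It fails at once if the mug was moved more than 30 mm (distance of mug from where it was at the start of the episode above 0.03 m).
Of deer1, deer2, deer3, deer4, deer5, deer6 only 4 to 6 are there at a start; the rules pass over those that are not, and their reading is None.
At some moment in a run one of deer1, deer2, deer3, deer4, deer5, deer6 may be knocked a few centimetres aside while the robot is not near it.
Once in a run the grip may slacken for a moment while it holds something.
It also fails if it takes over 210 s, if anything falls off the work surface, if the arm or the gripper's body presses on something with over 40 N, if the wrist force passes 120 N, or if a joint passes its speed limit or range.

## Working session

There is one attempt and no reset: what is moved stays moved. The work goes in short steps, Python scripts to look and compute and a tool call to move; the robot and the scene stay as the last step left them, time stands still between calls to the robot, and variables do not carry over. Pictures are saved under pics/ and viewed, at most 14 in all, crops included, and the job is handed in when it is done.

Besides the shell and the picture viewer there is one more tool, called after "Emit:" as name([rows], argument=value, ...), one row to a line, values as JSON. arm_command: Moves the arm, as the interface text tells. Scaled input: -1 to 1 covers 5 cm each way for a shift and 0.12 rad each way for a turn. Its arguments: {"type":"object","properties":{"steps":{"type":"array","items":{"type":"object","properties":{"gripper":{"type":"number"},"xyz":{"type":"array","items":{"type":"number","minimum":-1,"maximum":1}},"turn":{"type":"number","minimum":-1,"maximum":1}}}}},"required":["steps"]}

```bash
ls; mkdir -p pics; cat > h.py <<'E'
import numpy as np, cv2
from station import ctrl, imaging
def grab(n,save=None):
    d=imaging.get_image(n)
    if save: cv2.imwrite('pics/'+save,cv2.cvtColor(d['pixels'],cv2.COLOR_RGB2BGR))
    return d
def ray(d,uv):
    K=np.array(d['intrinsics']);E=np.array(d['extrinsics'])
    s=np.array([(uv[0]-K[0,2])/K[0,0],(uv[1]-K[1,2])/K[1,1]]);u=s.copy()
    for _ in range(30): u=s/(1+d['k1']*(u@u))
    v=E[:3,:3]@np.array([u[0],u[1],1]);return E[:3,3],v/np.linalg.norm(v)
def plane(d,uv,z):
    o,v=ray(d,uv);return o+v*(z-o[2])/v[2]
def proj(d,p):
    K=np.array(d['intrinsics']);E=np.array(d['extrinsics'])
    c=E[:3,:3].T@(np.array(p,float)-E[:3,3]);u=c[:2]/c[2];u=u*(1+d['k1']*(u@u))
    return np.array([K[0,0]*u[0]+K[0,2],K[1,1]*u[1]+K[1,2]])
def two(d1,u1,d2,u2):
    o1,v1=ray(d1,u1);o2,v2=ray(d2,u2)
    A=np.stack([v1,-v2],1);t=np.linalg.lstsq(A,o2-o1,rcond=None)[0]
    a=o1+v1*t[0];b=o2+v2*t[1];return (a+b)/2,np.linalg.norm(a-b)
E
python3 - <<'E'
from h import *
for n in ('top','side'):
    d=grab(n,n+'0.png');print(n,np.round(d['intrinsics'],1).tolist(),d['k1'],np.round(d['extrinsics'],2).tolist())
print(ctrl.get_state(),ctrl.grasp_offset)
for n in ('top','side'):
    im=cv2.imread(f'pics/{n}0.png');cv2.imwrite(f'pics/{n}0b.png',cv2.resize(im,(800,600),interpolation=cv2.INTER_CUBIC))
E
```

```text
pics
top [[392.4, 0.0, 253.3], [0.0, 392.4, 190.4], [0.0, 0.0, 1.0]] -0.0749623744769539 [[0.02, -0.99, 0.17, 410.86], [-1.0, -0.02, 0.03, -108.51], [-0.03, -0.17, -0.99, 1186.39], [0.0, 0.0, 0.0, 1.0]]
side [[380.0, 0.0, 257.9], [0.0, 380.0, 195.0], [0.0, 0.0, 1.0]] 0.023072048440164115 [[-0.71, -0.37, 0.6, -90.6], [-0.7, 0.34, -0.62, 604.54], [0.02, -0.86, -0.5, 693.38], [0.0, 0.0, 0.0, 1.0]]
{'time': 0.1, 'joint_pos': array([-1.46306955e+00,  3.59459157e-01,  1.51129372e+00,  1.96444995e-05,
        1.27252208e+00, -1.15123288e-01]), 'qvel': array([-0.00012342, -0.00104824, -0.00369339, -0.00091455, -0.00051399,
        0.00184086]), 'joint_efforts': array([ 3.80814963e-04, -5.28649127e+01, -2.79350370e+01, -1.72970026e-04,
        5.00615235e-03, -1.83350772e-05]), 'tcp_pos': array([ 132.52679478, -584.56478574,  230.53366554]), 'tool_rot': array([-3.13992365e+00, -2.11887136e-04,  2.22844099e-01]), 'wrist_force': array([-0.3786493 , -0.10664881, -0.03319938]), 'wrist_torque': array([-0.04405676,  0.02356748, -0.03920776]), 'finger_force': 0.0, 'width': 85.29776582599627} 18.700000000000003
```

View pics/top0b.png

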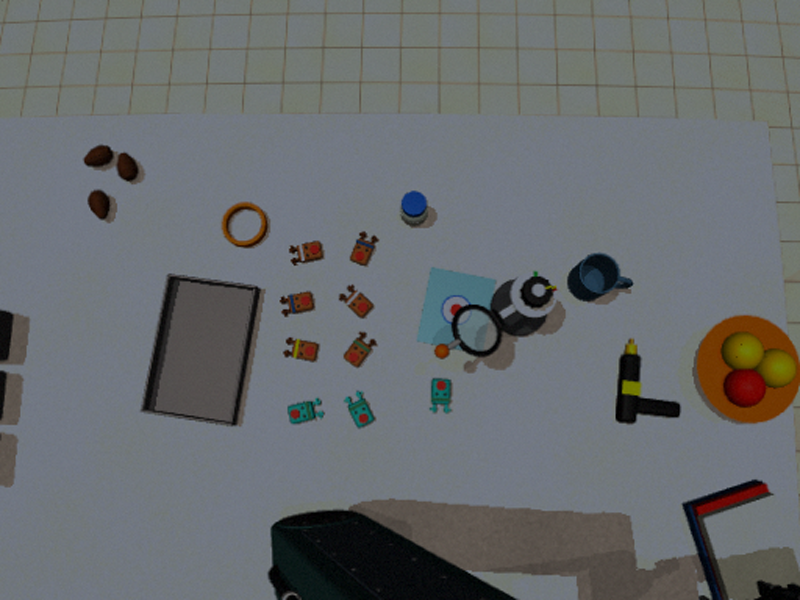

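View pics/side0b.png

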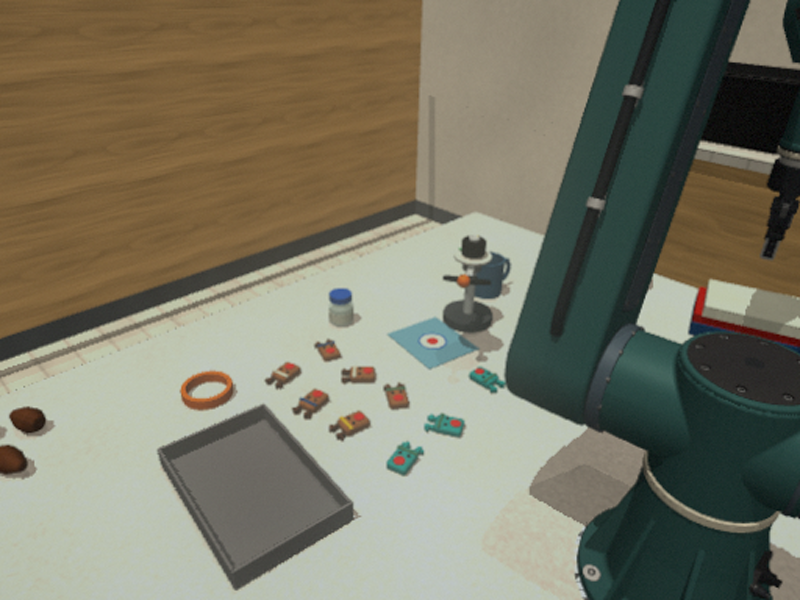

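Candidates (800x600 top view): the tan deer are white (308,251), blue (364,249), blue (298,302), white (357,301), yellow (303,349) and green (359,350). The look-alikes to leave are turquoise, at (305,411), (360,410) and (441,392). The magnifier ball is at (442,352), and the dot is partly under the lens at (455,308).

```bash
cat > deer.py <<'E'
from h import *
def find(d,zb=0):
    im=d['pixels'].astype(int);R,G,B=im[...,0],im[...,1],im[...,2]
    hsv=cv2.cvtColor(d['pixels'],cv2.COLOR_RGB2HSV)
    red=((R-G>45)&(R-B>45)&(G<70)).astype(np.uint8)
    warm=((R-B>18)).astype(np.uint8)
    warm=cv2.morphologyEx(warm,cv2.MORPH_CLOSE,np.ones((3,3),np.uint8))
    n,l,st,c=cv2.connectedComponentsWithStats(warm)
    out=[]
    for i in range(1,n):
        if not 60<st[i,4]<600: continue
        ys,xs=np.nonzero(l==i)
        P=np.array([plane(d,(x,y),zb+14)[:2] for x,y in zip(xs,ys)])
        if not (200<P[:,0].mean()<900 and -200<P[:,1].mean()<600): continue
        m=P.mean(0);w,v=np.linalg.eigh(np.cov(P.T));ax=v[:,1]
        r=red[ys,xs]>0
        nose=P[r].mean(0) if r.any() else m*np.nan
        s=(m-nose)@ax
        if s<0: ax=-ax
        q=(P-m)@ax;t=(P-m)@v[:,0]
        out.append((m,nose,np.arctan2(ax[1],ax[0]),np.ptp(q),np.ptp(t),st[i,4],c[i]))
    return out
E
python3 - <<'E'
from deer import *
d=grab('top')
for m,n,a,q,t,A,c in find(d): print(np.round(m),np.round(n),round(a,2),np.round([q,t]),A,np.round(c,1))
im=cv2.cvtColor(d['pixels'],cv2.COLOR_RGB2BGR)[140:280,175:300]
cv2.imwrite('pics/c1.png',cv2.convertScaleAbs(cv2.resize(im,None,fx=4.2,fy=4.2,interpolation=cv2.INTER_CUBIC),alpha=2))
E
```

```text
[880. 499.] [nan nan] -2.78 [54. 31.] 120 [ 79.5 105.6]
[797. 549.] [nan nan] -2.74 [58. 32.] 127 [ 61.9 129.9]
[754. 236.] [755. 236.] -2.35 [96. 91.] 363 [156.1 143.2]
[704.  -4.] [694.   1.] -0.36 [62. 37.] 190 [231.7 159.7]
[699. 106.] [702.  95.] 1.76 [62. 37.] 195 [196.2 160.7]
[599.   3.] [593.  -4.] 0.88 [62. 35.] 194 [228.4 193.4]
[597. 118.] [601. 108.] 1.79 [63. 36.] 192 [190.7 193.3]
[505.  -1.] [496.   7.] -0.62 [62. 36.] 212 [228.9 224.2]
[506. 107.] [505.  96.] 1.38 [62. 35.] 212 [193.  223.3]
[ 508. -161.] [ 508. -161.] -1.14 [28. 27.] 75 [282.4 224.3]
```

View pics/c1.png

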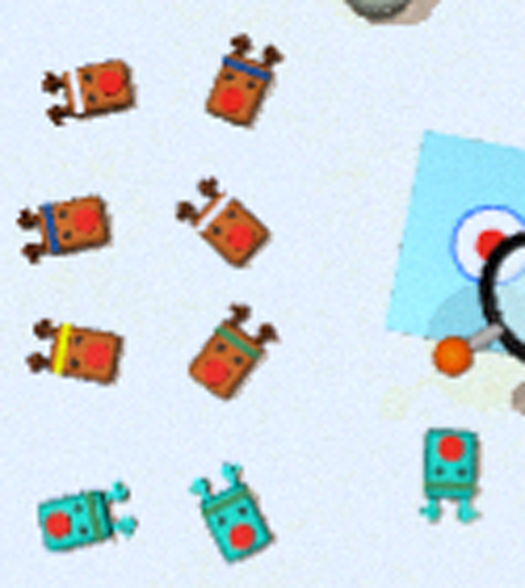

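The crop shows six tan deer with red noses: white and blue at the top, blue and white in the middle, yellow and green at the bottom. Blob sizes come out at 62x36 mm, matching the description. The three turquoise ones below are look-alikes. Next I'll measure the tray, dot and magnifier.

```bash
python3 - <<'E'
from deer import *
t=grab('top');s=grab('side')
k=512/800
print('tray rim top',[np.round(plane(t,(x*k,y*k),35)).tolist()[:2] for x,y in [(168,274),(264,289),(237,426),(143,411)]])
print('tray rim side',[np.round(plane(s,(x*k,y*k),35)).tolist()[:2] for x,y in [(160,455),(264,407),(354,507),(236,580)]])
print('sheet top',[np.round(plane(t,(x*k,y*k),1)).tolist()[:2] for x,y in [(431,267),(496,278),(417,343)]])
def comp(d,mask,amin=6):
    n,l,st,c=cv2.connectedComponentsWithStats(mask.astype(np.uint8));return [(c[i].round(1).tolist(),int(st[i,4]),st[i,:4].tolist()) for i in range(1,n) if st[i,4]>=amin]
for n,d in (('t',t),('s',s)):
    h=cv2.cvtColor(d['pixels'],cv2.COLOR_RGB2HSV);H,S,V=h[...,0].astype(int),h[...,1],h[...,2]
    red=((H<6)|(H>174))&(S>130)&(V>60)
    print(n,'red',[(c,A,np.round(plane(d,c,1.5)[:2]).tolist()) for c,A,b in comp(d,red)])
    org=(H>=6)&(H<15)&(S>150)&(V>80)
    print(n,'orange',comp(d,org,12))
    wh=(S<30)&(V>np.percentile(V,97))
    gr=(H>45)&(H<75)&(S>110)&(V>50); print(n,'green',comp(d,gr,2))
    ye=(H>=20)&(H<34)&(S>110)&(V>60); print(n,'yellow',comp(d,ye,2))
im=cv2.cvtColor(t['pixels'],cv2.COLOR_RGB2BGR)[160:245,260:370];a=cv2.convertScaleAbs(cv2.resize(im,None,fx=5,fy=5,interpolation=cv2.INTER_CUBIC),alpha=2)
im=cv2.cvtColor(s['pixels'],cv2.COLOR_RGB2BGR)[140:240,240:340];b=cv2.resize(im,(425,425),interpolation=cv2.INTER_CUBIC)
cv2.imwrite('pics/c2.png',cv2.resize(np.hstack([a,b]),None,fx=.8,fy=.8))
E
```

```text
tray rim top [[645.0, 375.0], [618.0, 182.0], [357.0, 219.0], [379.0, 402.0]]
tray rim side [[629.0, 380.0], [615.0, 205.0], [350.0, 235.0], [367.0, 411.0]]
sheet top [[673.0, -140.0], [653.0, -268.0], [523.0, -115.0]]
t red [([200.8, 159.3], 27, [707.0, 94.0]), ([229.7, 163.3], 26, [695.0, 3.0]), ([195.0, 191.8], 26, [604.0, 108.0]), ([231.6, 196.0], 25, [593.0, -6.0]), ([290.8, 197.3], 26, [592.0, -187.0]), ([197.7, 224.2], 26, [504.0, 95.0]), ([225.7, 228.2], 26, [494.0, 9.0]), ([477.4, 247.6], 446, [447.0, -753.0]), ([282.0, 246.3], 24, [443.0, -161.0]), ([188.5, 264.6], 25, [383.0, 118.0]), ([232.0, 267.3], 22, [378.0, -13.0]), ([468.0, 319.3], 279, [236.0, -714.0])]
t orange [([198.6, 159.8], 52, [194, 155, 11, 11]), ([230.6, 161.9], 60, [225, 157, 12, 11]), ([192.6, 192.5], 62, [188, 187, 11, 11]), ([230.0, 194.3], 62, [224, 188, 13, 14]), ([479.9, 235.7], 1092, [447, 202, 65, 69]), ([195.6, 223.6], 68, [190, 218, 12, 12]), ([227.0, 226.4], 69, [220, 220, 15, 14]), ([282.3, 224.3], 53, [278, 220, 9, 9]), ([452.0, 252.6], 13, [449, 248, 7, 9])]
t green [([342.5, 175.0], 6, [342
[... 424 characters left out ...]
), ([403.6, 247.8], 103, [398, 243, 12, 11])]
s red [([470.7, 206.8], 384, [171.0, -739.0]), ([276.3, 217.9], 15, [590.0, -190.0]), ([211.0, 223.8], 13, [711.0, -13.0]), ([184.9, 233.9], 14, [723.0, 79.0]), ([235.0, 236.7], 14, [607.0, -22.0]), ([306.4, 237.1], 13, [456.0, -179.0]), ([202.5, 251.5], 20, [618.0, 93.0]), ([254.5, 254.0], 20, [507.0, -7.0]), ([229.4, 266.3], 24, [517.0, 80.0]), ([291.0, 270.5], 18, [390.0, -29.0]), ([255.0, 294.2], 27, [395.0, 103.0])]
s orange [([296.2, 178.6], 34, [293, 176, 7, 6]), ([130.8, 249.1], 237, [116, 238, 32, 23]), ([14.7, 264.7], 67, [8, 262, 15, 7]), ([4.9, 292.1], 94, [0, 286, 12, 13])]
s green []
s yellow [([221.4, 270.3], 23, [218, 267, 8, 8])]
```

View pics/c2.png

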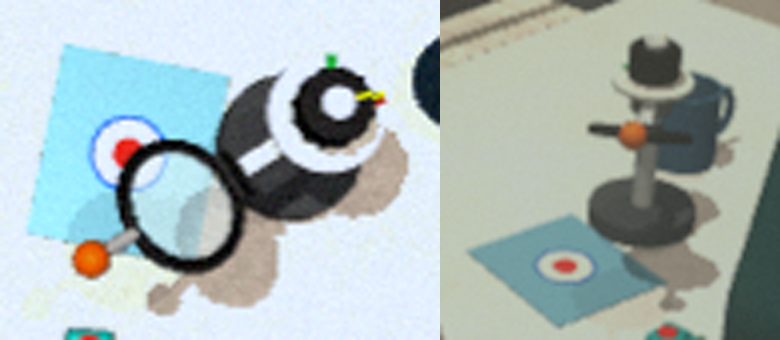

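Dot is at about (590,-189): the top view, side view and sheet centre agree within 3 mm. The pointer is near red. The two views disagree on the tray corners, so I'll look closer.

```bash
python3 - <<'E'
from deer import *
t=grab('top');s=grab('side')
print('noses',[ (np.round(two(t,a,s,b)[0]).tolist(),round(two(t,a,s,b)[1],1)) for a,b in [((200.8,159.3),(184.9,233.9)),((229.7,163.3),(211,223.8)),((195,191.8),(202.5,251.5)),((231.6,196),(235,236.7)),((197.7,224.2),(229.4,266.3)),((225.7,228.2),(254.5,254))]])
print('ball',two(t,(282.3,224.3),s,(296.2,178.6)))
print('axis',plane(t,(345,185.7),200),'green',plane(t,(342.5,175),160),'ptr',plane(t,(354,184),170))
im=cv2.cvtColor(t['pixels'],cv2.COLOR_RGB2BGR)[165:285,80:180];a=cv2.convertScaleAbs(cv2.resize(im,None,fx=4,fy=4,interpolation=cv2.INTER_CUBIC),alpha=2.5)
im=cv2.cvtColor(s['pixels'],cv2.COLOR_RGB2BGR)[255:375,100:230];b=cv2.resize(im,None,fx=3,fy=3,interpolation=cv2.INTER_CUBIC)
c=np.zeros((480,790,3),np.uint8);c[:,:400]=a;c[:360,400:]=b
cv2.imwrite('pics/c3.png',c)
E
```

```text
noses [([703.0, 92.0, 18.0], np.float64(0.8)), ([692.0, 2.0, 18.0], np.float64(0.3)), ([602.0, 105.0, 18.0], np.float64(0.9)), ([590.0, -7.0, 18.0], np.float64(0.4)), ([503.0, 92.0, 18.0], np.float64(0.3)), ([493.0, 8.0, 18.0], np.float64(0.6))]
ball (array([ 492.73288131, -152.55344531,  198.33618249]), np.float64(0.41270474149746006))
axis [ 593.4857715  -311.60088532  200.        ] green [ 629.78669364 -313.71642501  160.        ] ptr [ 603.96895938 -341.59123766  170.        ]
```

View pics/c3.png

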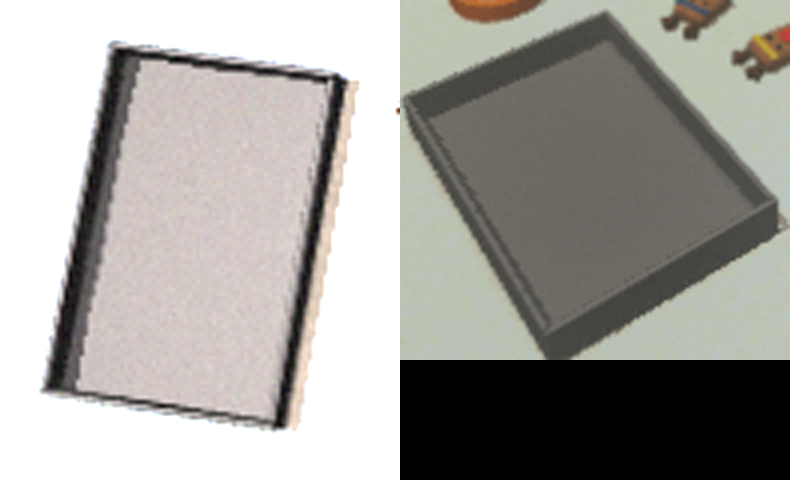

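```bash
python3 - <<'E'
from deer import *
t=grab('top');s=grab('side')
T=[(108,176.2),(166.7,185),(151.7,272),(91.7,262.5)];S=[(102.3,287.3),(169,259),(225.7,322.3),(149.3,365)]
for a,b in zip(T,S): print(np.round(plane(t,a,35)[:2]),np.round(plane(s,b,35)[:2]),np.round(two(t,a,s,b)[0]),np.round(two(t,a,s,b)[1],1))
st=ctrl.get_state();print(st['time'],st['tcp_pos'],st['tool_rot'])
E
```

```text
[642. 373.] [642. 374.] [643. 374.  34.] 0.5
[618. 189.] [620. 201.] [623. 194.  28.] 10.5
[359. 219.] [356. 233.] [361. 224.  24.] 6.7
[381. 402.] [381. 406.] [382. 404.  32.] 2.3
0.45 [ 132.55794089 -585.10724088  231.22034294] [-3.14140733e+00 -6.75986024e-06  2.22839105e-01]
```

Emit:
arm_command([
  {"gripper": 0.4,"xyz": [0,0,1],"turn": 0},
  {"gripper": 0.4,"xyz": [0.532,0.834,0],"turn": -0.5},
  {"gripper": 0.4,"xyz": [0.532,0.834,0],"turn": -0.5},
  {"gripper": 0.4,"xyz": [0.532,0.834,0],"turn": -0.5},
  {"gripper": 0.4,"xyz": [0.532,0.834,0],"turn": -0.5},
  {"gripper": 0.4,"xyz": [0.532,0.834,0],"turn": -0.5},
  {"gripper": 0.4,"xyz": [0.532,0.834,0],"turn": -0.5},
  {"gripper": 0.4,"xyz": [0.532,0.834,0],"turn": -0.5},
  {"gripper": 0.4,"xyz": [0.532,0.834,0],"turn": -0.5},
  {"gripper": 0.4,"xyz": [0.532,0.834,0],"turn": -0.5},
  {"gripper": 0.4,"xyz": [0.532,0.834,0],"turn": -0.5},
  {"gripper": 0.4,"xyz": [0.532,0.834,0],"turn": -0.5},
  {"gripper": 0.4,"xyz": [0.532,0.834,0],"turn": -0.5},
  {"gripper": 0.4,"xyz": [0.532,0.834,0],"turn": -0.5},
  {"gripper": 0.4,"xyz": [0.532,0.834,0],"turn": -0.5},
  {"gripper": 0.4,"xyz": [0,0,-0.8],"turn": 0},
  {"gripper": 0.4,"xyz": [0,0,-0.8],"turn": 0},
  {"gripper": 0.4,"xyz": [0,0,-0.8],"turn": 0},
  {"gripper": 0.4,"xyz": [0,0,-0.8],"turn": 0},
  {"gripper": 0.4,"xyz": [0,0,0],"turn": 0},
])

```text
time: 2.45
tcp_pos: [500.8, -0.7, 117.1]
tool_rot: [3.137, 0.009, -0.617]
wrist_force: [-1.4, 0.9, -0.1]
width: 59.8
finger_force: 0.0
```

Emit:
arm_command([
  {"gripper": 0.4,"xyz": [0,0,-0.8],"turn": 0},
  {"gripper": 0.4,"xyz": [0,0,-0.8],"turn": 0},
  {"gripper": 0.4,"xyz": [0,0,-0.2],"turn": 0},
  {"gripper": 0.4,"xyz": [0,0,0],"turn": 0},
  {"gripper": 0.4,"xyz": [0,0,0],"turn": 0},
])

```text
time: 2.95
tcp_pos: [506.5, -1.6, 33.1]
tool_rot: [-3.14, -0.002, -0.617]
wrist_force: [-0.1, -1.3, -0.1]
width: 59.7
finger_force: 0.0
```

Emit:
arm_command([
  {"gripper": 0.4,"xyz": [0,0,-0.4],"turn": 0},
  {"gripper": 0.4,"xyz": [0,0,-0.2],"turn": 0},
  {"gripper": 0.4,"xyz": [0,0,0],"turn": 0},
  {"gripper": -1,"xyz": [0,0,0],"turn": 0},
  {"gripper": -1,"xyz": [0,0,0],"turn": 0},
  {"gripper": -1,"xyz": [0,0,0],"turn": 0},
  {"gripper": -1,"xyz": [0,0,0],"turn": 0},
  {"gripper": -1,"xyz": [0,0,0],"turn": 0},
])

```text
time: 3.75
tcp_pos: [505.7, -1.4, 2.5]
tool_rot: [-3.141, -0.001, -0.617]
wrist_force: [-1.3, 0.9, 5.8]
width: 34.6
finger_force: 59.8
```

Emit:
arm_command([
  {"gripper": -1,"xyz": [0,0,0.8]},
  {"gripper": -1,"xyz": [0,0,0.8]},
  {"gripper": -1,"xyz": [-0.1,0.44,0],"turn": 1},
  {"gripper": -1,"xyz": [-0.1,0.44,0],"turn": 1},
  {"gripper": -1,"xyz": [-0.1,0.44,0],"turn": 1},
  {"gripper": -1,"xyz": [-0.1,0.44,0],"turn": 1},
  {"gripper": -1,"xyz": [-0.1,0.44,0],"turn": 1},
  {"gripper": -1,"xyz": [-0.1,0.44,0],"turn": 1},
  {"gripper": -1,"xyz": [-0.1,0.44,0],"turn": 1},
  {"gripper": -1,"xyz": [-0.1,0.44,0],"turn": 1},
  {"gripper": -1,"xyz": [-0.1,0.44,0],"turn": 1},
  {"gripper": -1,"xyz": [-0.1,0.44,0],"turn": 1},
  {"gripper": -1,"xyz": [-0.1,0.44,0],"turn": 1},
  {"gripper": -1,"xyz": [-0.1,0.44,0],"turn": 1},
  {"gripper": -1,"xyz": [-0.1,0.44,0],"turn": 1},
  {"gripper": -1,"xyz": [-0.1,0.44,0],"turn": 1},
  {"gripper": -1,"xyz": [-0.1,0.44,0],"turn": 1},
  {"gripper": -1,"xyz": [-0.1,0.44,0],"turn": 1},
  {"gripper": -1,"xyz": [0,0.08,0],"turn": 1},
  {"gripper": -1,"xyz": [0,0,0]},
])

```text
schema error: expected keys gripper, xyz, turn
```

Emit:
arm_command([
  {"gripper": -1,"xyz": [0,0,0.8],"turn": 0},
  {"gripper": -1,"xyz": [0,0,0.8],"turn": 0},
  {"gripper": -1,"xyz": [-0.1,0.44,0],"turn": 1},
  {"gripper": -1,"xyz": [-0.1,0.44,0],"turn": 1},
  {"gripper": -1,"xyz": [-0.1,0.44,0],"turn": 1},
  {"gripper": -1,"xyz": [-0.1,0.44,0],"turn": 1},
  {"gripper": -1,"xyz": [-0.1,0.44,0],"turn": 1},
  {"gripper": -1,"xyz": [-0.1,0.44,0],"turn": 1},
  {"gripper": -1,"xyz": [-0.1,0.44,0],"turn": 1},
  {"gripper": -1,"xyz": [-0.1,0.44,0],"turn": 1},
  {"gripper": -1,"xyz": [-0.1,0.44,0],"turn": 1},
  {"gripper": -1,"xyz": [-0.1,0.44,0],"turn": 1},
  {"gripper": -1,"xyz": [-0.1,0.44,0],"turn": 1},
  {"gripper": -1,"xyz": [-0.1,0.44,0],"turn": 1},
  {"gripper": -1,"xyz": [-0.1,0.44,0],"turn": 1},
  {"gripper": -1,"xyz": [-0.1,0.44,0],"turn": 1},
  {"gripper": -1,"xyz": [-0.1,0.44,0],"turn": 1},
  {"gripper": -1,"xyz": [-0.1,0.44,0],"turn": 1},
  {"gripper": -1,"xyz": [0,0.08,0],"turn": 1},
  {"gripper": -1,"xyz": [0,0,0],"turn": 0},
])

```text
time: 5.75
tcp_pos: [425.0, 355.7, 81.9]
tool_rot: [3.141, -0.001, 1.425]
wrist_force: [0.7, -0.2, -0.1]
width: 34.5
finger_force: 60.2
```

Emit:
arm_command([
  {"gripper": -1,"xyz": [0,0,-0.8],"turn": 0},
  {"gripper": -1,"xyz": [0,0,-0.46],"turn": 0},
  {"gripper": -1,"xyz": [0,0,-0.2],"turn": 0},
  {"gripper": -1,"xyz": [0,0,0],"turn": 0},
  {"gripper": 0.15,"xyz": [0,0,0],"turn": 0},
  {"gripper": 0.15,"xyz": [0,0,0],"turn": 0},
  {"gripper": 0.15,"xyz": [0,0,0],"turn": 0},
  {"gripper": 0.15,"xyz": [0,0,0.5],"turn": 0},
  {"gripper": 0.15,"xyz": [0,0,0.96],"turn": 0},
  {"gripper": 0.4,"xyz": [0.23,-0.71,0],"turn": 0},
  {"gripper": 0.4,"xyz": [0.23,-0.71,0],"turn": 0},
  {"gripper": 0.4,"xyz": [0.23,-0.71,0],"turn": 0},
  {"gripper": 0.4,"xyz": [0.23,-0.71,0],"turn": 0},
  {"gripper": 0.4,"xyz": [0.23,-0.71,0],"turn": 0},
  {"gripper": 0.4,"xyz": [0.23,-0.71,0],"turn": 0},
  {"gripper": 0.4,"xyz": [0.23,-0.71,0],"turn": -0.35},
  {"gripper": 0.4,"xyz": [0,0,0],"turn": 0},
  {"gripper": 0.4,"xyz": [0,0,0],"turn": 0},
])

```text
time: 7.55
tcp_pos: [505.7, 105.6, 81.6]
tool_rot: [3.141, -0.0, 1.379]
wrist_force: [-0.5, -0.2, -1.0]
width: 59.8
finger_force: 0.0
```

```bash
python3 - <<'E'
from deer import *
d=grab('top','t2.png')
for m,n,a,q,t,A,c in find(d): print(np.round(m),np.round(n),round(a,2),np.round([q,t]),A)
print(ctrl.get_state()['tcp_pos'])
E
```

```text
[881. 500.] [nan nan] -2.6 [60. 35.] 151
[797. 549.] [nan nan] -2.76 [60. 33.] 137
[753. 234.] [750. 237.] -2.25 [102.  91.] 413
[705.  -5.] [696.   0.] -0.36 [63. 38.] 214
[698. 106.] [703.  97.] 1.78 [64. 37.] 217
[599.   3.] [594.  -3.] 0.89 [65. 37.] 200
[602. 107.] [603. 108.] -2.17 [47. 33.] 113
[479.  22.] [nan nan] 1.51 [134. 111.] 554
[502.  95.] [503.  94.] 2.25 [50. 42.] 131
[ 508. -161.] [ 508. -161.] -1.67 [28. 27.] 77
[428. -98.] [nan nan] -2.62 [163.  69.] 451
[344. -28.] [nan nan] 1.34 [48. 36.] 88
[311. -95.] [nan nan] 2.25 [127.  78.] 328
[ 246. -135.] [nan nan] 1.84 [112.  84.] 327
[505.25323364 106.33963092  81.4936765 ]
```

Emit:
arm_command([
  {"gripper": 0.4,"xyz": [0,0,-0.8],"turn": 0},
  {"gripper": 0.4,"xyz": [0,0,-0.5],"turn": 0},
  {"gripper": 0.4,"xyz": [0,0,-0.28],"turn": 0},
  {"gripper": 0.4,"xyz": [0,0,0],"turn": 0},
  {"gripper": -1,"xyz": [0,0,0],"turn": 0},
  {"gripper": -1,"xyz": [0,0,0],"turn": 0},
  {"gripper": -1,"xyz": [0,0,0],"turn": 0},
  {"gripper": -1,"xyz": [0,0,0],"turn": 0},
  {"gripper": -1,"xyz": [0,0,0],"turn": 0},
  {"gripper": -1,"xyz": [0,0,0.8],"turn": 0},
  {"gripper": -1,"xyz": [0,0,0.8],"turn": 0},
  {"gripper": -1,"xyz": [0,0.8,0],"turn": 0.3},
  {"gripper": -1,"xyz": [0,0.8,0],"turn": 0.3},
  {"gripper": -1,"xyz": [0,0.8,0],"turn": 0},
  {"gripper": -1,"xyz": [0,0.8,0],"turn": 0},
  {"gripper": -1,"xyz": [0,0.8,0],"turn": 0},
  {"gripper": -1,"xyz": [0,0.8,0],"turn": 0},
  {"gripper": -1,"xyz": [0,0,0],"turn": 0},
  {"gripper": -1,"xyz": [0,0,0],"turn": 0},
])

```text
time: 9.5
tcp_pos: [505.2, 346.8, 82.4]
tool_rot: [3.141, 0.0, 1.455]
wrist_force: [0.3, -0.2, -0.8]
width: 35.0
finger_force: 39.6
```

```bash
python3 - <<'E'
from deer import *
d=grab('top','t3.png')
for m,n,a,q,t,A,c in find(d): 
  if m[0]>550: print(np.round(m),np.round(n),round(a,2),np.round([q,t]),A)
print(ctrl.get_state()['tcp_pos'])
E
```

```text
[880. 500.] [nan nan] -2.71 [55. 32.] 132
[797. 549.] [nan nan] -2.74 [57. 33.] 128
[754. 236.] [756. 238.] -2.32 [96. 91.] 369
[704.  -4.] [694.   1.] -0.39 [63. 37.] 191
[699. 106.] [702.  95.] 1.74 [64. 38.] 199
[599.   3.] [593.  -3.] 0.88 [63. 35.] 197
[597. 118.] [600. 109.] 1.81 [63. 36.] 197
[505.00055205 345.71757782  82.23999386]
```

Emit:
arm_command([
  {"gripper": -1,"xyz": [0,0,-0.8],"turn": 0},
  {"gripper": -1,"xyz": [0,0,-0.46],"turn": 0},
  {"gripper": -1,"xyz": [0,0,-0.2],"turn": 0},
  {"gripper": -1,"xyz": [0,0,0],"turn": 0},
  {"gripper": 0.15,"xyz": [0,0,0],"turn": 0},
  {"gripper": 0.15,"xyz": [0,0,0],"turn": 0},
  {"gripper": 0.15,"xyz": [0,0,0],"turn": 0},
  {"gripper": 0.15,"xyz": [0,0,0.5],"turn": 0},
  {"gripper": 0.15,"xyz": [0,0,0.96],"turn": 0},
  {"gripper": 0.4,"xyz": [0.31,-0.76,0],"turn": 0.5},
  {"gripper": 0.4,"xyz": [0.31,-0.76,0],"turn": 0.5},
  {"gripper": 0.4,"xyz": [0.31,-0.76,0],"turn": 0.5},
  {"gripper": 0.4,"xyz": [0.31,-0.76,0],"turn": 0.5},
  {"gripper": 0.4,"xyz": [0.31,-0.76,0],"turn": 0.5},
  {"gripper": 0.4,"xyz": [0.31,-0.76,0],"turn": 0.4},
  {"gripper": 0.4,"xyz": [0,0,0],"turn": 0},
  {"gripper": 0.4,"xyz": [0,0,0],"turn": 0},
])

```text
time: 11.25
tcp_pos: [598.8, 117.3, 82.6]
tool_rot: [3.141, -0.0, 1.798]
wrist_force: [0.1, -0.3, 0.2]
width: 59.8
finger_force: 0.0
```

```bash
python3 - <<'E'
from deer import *
d=grab('side','s4.png');cv2.imwrite('pics/s4b.png',cv2.resize(cv2.imread('pics/s4.png')[180:384,60:330],None,fx=2.9,fy=2.9,interpolation=cv2.INTER_CUBIC))
print(ctrl.get_state()['tcp_pos'])
E
```

```text
[598.195338   118.24629806  82.42242904]
```

View pics/s4b.png

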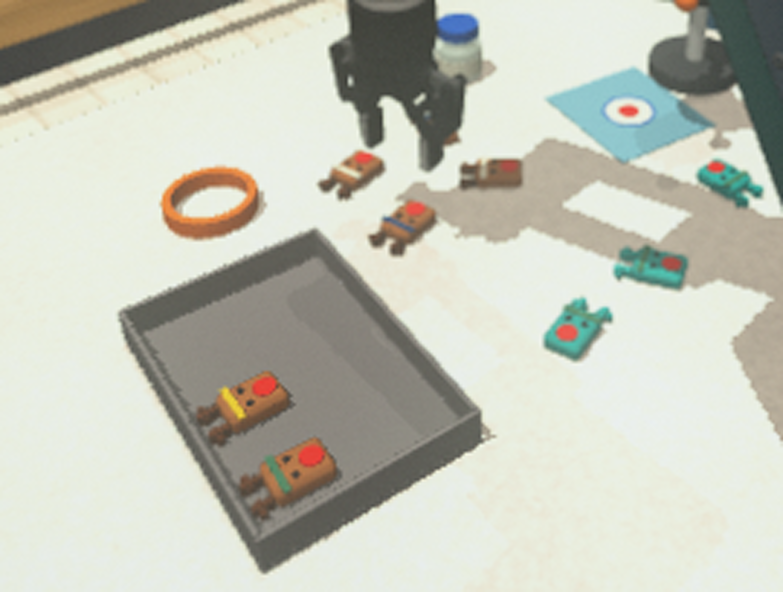

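Yellow (about (255,400)) and green (about (300,470)) lie flat in the tray along its left wall. The gripper is above the blue deer.

Emit:
arm_command([
  {"gripper": 0.4,"xyz": [0,0,-0.8],"turn": 0},
  {"gripper": 0.4,"xyz": [0,0,-0.5],"turn": 0},
  {"gripper": 0.4,"xyz": [0,0,-0.29],"turn": 0},
  {"gripper": 0.4,"xyz": [0,0,0],"turn": 0},
  {"gripper": -1,"xyz": [0,0,0],"turn": 0},
  {"gripper": -1,"xyz": [0,0,0],"turn": 0},
  {"gripper": -1,"xyz": [0,0,0],"turn": 0},
  {"gripper": -1,"xyz": [0,0,0],"turn": 0},
  {"gripper": -1,"xyz": [0,0,0],"turn": 0},
  {"gripper": -1,"xyz": [0,0,0.8],"turn": 0},
  {"gripper": -1,"xyz": [0,0,0.8],"turn": 0},
  {"gripper": -1,"xyz": [-0.05,0.72,0],"turn": -0.5},
  {"gripper": -1,"xyz": [-0.05,0.72,0],"turn": -0.5},
  {"gripper": -1,"xyz": [-0.05,0.72,0],"turn": -0.5},
  {"gripper": -1,"xyz": [-0.05,0.72,0],"turn": -0.5},
  {"gripper": -1,"xyz": [-0.05,0.72,0],"turn": -0.5},
  {"gripper": -1,"xyz": [-0.05,0.72,0],"turn": -0.4},
  {"gripper": -1,"xyz": [0,0,0],"turn": 0},
  {"gripper": -1,"xyz": [0,0,0],"turn": 0},
])

```text
time: 13.2
tcp_pos: [583.2, 334.8, 83.0]
tool_rot: [3.141, 0.0, 1.455]
wrist_force: [-0.7, 0.3, -0.7]
width: 34.1
finger_force: 60.1
```

```bash
python3 - <<'E'
from deer import *
d=grab('top')
for m,n,a,q,t,A,c in find(d): 
  if m[0]>550: print(np.round(m),np.round(n),round(a,2),np.round([q,t]),A)
E
```

```text
[880. 499.] [nan nan] -2.79 [54. 30.] 125
[806. 550.] [nan nan] 0.83 [43. 30.] 81
[754. 236.] [757. 238.] -2.3 [99. 91.] 369
[704.  -5.] [695.   1.] -0.39 [62. 39.] 200
[699. 105.] [703.  96.] 1.75 [64. 37.] 200
[599.   3.] [593.  -4.] 0.9 [63. 35.] 198
[594. 356.] [593. 354.] 1.24 [44. 39.] 146
```

Emit:
arm_command([
  {"gripper": -1,"xyz": [0,0,-0.8],"turn": 0},
  {"gripper": -1,"xyz": [0,0,-0.46],"turn": 0},
  {"gripper": -1,"xyz": [0,0,-0.2],"turn": 0},
  {"gripper": -1,"xyz": [0,0,0],"turn": 0},
  {"gripper": 0.15,"xyz": [0,0,0],"turn": 0},
  {"gripper": 0.15,"xyz": [0,0,0],"turn": 0},
  {"gripper": 0.15,"xyz": [0,0,0],"turn": 0},
  {"gripper": 0.15,"xyz": [0,0,0.5],"turn": 0},
  {"gripper": 0.15,"xyz": [0,0,0.96],"turn": 0},
  {"gripper": 0.4,"xyz": [0.386,-0.763,0],"turn": 0.5},
  {"gripper": 0.4,"xyz": [0.386,-0.763,0],"turn": 0.5},
  {"gripper": 0.4,"xyz": [0.386,-0.763,0],"turn": 0.5},
  {"gripper": 0.4,"xyz": [0.386,-0.763,0],"turn": 0.5},
  {"gripper": 0.4,"xyz": [0.386,-0.763,0],"turn": 0.5},
  {"gripper": 0.4,"xyz": [0.386,-0.763,0],"turn": 0},
  {"gripper": 0.4,"xyz": [0,0,0],"turn": 0},
  {"gripper": 0.4,"xyz": [0,0,0],"turn": 0},
])

```text
time: 14.95
tcp_pos: [699.7, 104.1, 82.9]
tool_rot: [3.141, -0.0, 1.75]
wrist_force: [-1.1, 0.9, 0.1]
width: 60.0
finger_force: 0.0
```

Emit:
arm_command([
  {"gripper": 0.4,"xyz": [0,0,-0.8],"turn": 0},
  {"gripper": 0.4,"xyz": [0,0,-0.5],"turn": 0},
  {"gripper": 0.4,"xyz": [0,0,-0.3],"turn": 0},
  {"gripper": 0.4,"xyz": [0,0,0],"turn": 0},
  {"gripper": -1,"xyz": [0,0,0],"turn": 0},
  {"gripper": -1,"xyz": [0,0,0],"turn": 0},
  {"gripper": -1,"xyz": [0,0,0],"turn": 0},
  {"gripper": -1,"xyz": [0,0,0],"turn": 0},
  {"gripper": -1,"xyz": [0,0,0],"turn": 0},
  {"gripper": -1,"xyz": [0,0,0.8],"turn": 0},
  {"gripper": -1,"xyz": [0,0,0.8],"turn": 0},
  {"gripper": -1,"xyz": [-0.5,0.59,0],"turn": -0.5},
  {"gripper": -1,"xyz": [-0.5,0.59,0],"turn": -0.5},
  {"gripper": -1,"xyz": [-0.5,0.59,0],"turn": -0.5},
  {"gripper": -1,"xyz": [-0.5,0.59,0],"turn": -0.5},
  {"gripper": -1,"xyz": [-0.5,0.59,0],"turn": -0.5},
  {"gripper": -1,"xyz": [0,0,0],"turn": 0},
  {"gripper": -1,"xyz": [0,0,0],"turn": 0},
])

```text
time: 16.75
tcp_pos: [574.0, 253.4, 83.2]
tool_rot: [3.141, 0.0, 1.455]
wrist_force: [-0.4, -0.8, -1.1]
width: 34.1
finger_force: 59.8
```

```bash
python3 - <<'E'
from deer import *
d=grab('top')
for m,n,a,q,t,A,c in find(d): 
  if m[0]>450 and m[0]<740: print(np.round(m),np.round(n),round(a,2),np.round([q,t]),A)
E
```

```text
[705.  -5.] [695.   0.] -0.41 [63. 38.] 201
[599.   3.] [594.  -4.] 0.86 [62. 37.] 198
[584. 267.] [584. 266.] 1.09 [45. 40.] 147
[504. 328.] [504. 331.] -3.11 [34. 23.] 86
[ 508. -162.] [ 508. -161.] -1.46 [28. 27.] 76
```

Emit:
arm_command([
  {"gripper": -1,"xyz": [0,0,-0.8],"turn": 0},
  {"gripper": -1,"xyz": [0,0,-0.46],"turn": 0},
  {"gripper": -1,"xyz": [0,0,-0.2],"turn": 0},
  {"gripper": -1,"xyz": [0,0,0],"turn": 0},
  {"gripper": 0.15,"xyz": [0,0,0],"turn": 0},
  {"gripper": 0.15,"xyz": [0,0,0],"turn": 0},
  {"gripper": 0.15,"xyz": [0,0,0],"turn": 0},
  {"gripper": 0.15,"xyz": [0,0,0.5],"turn": 0},
  {"gripper": 0.15,"xyz": [0,0,0.96],"turn": 0},
  {"gripper": 0.4,"xyz": [0.07,-0.714,0],"turn": -0.68},
  {"gripper": 0.4,"xyz": [0.07,-0.714,0],"turn": -0.68},
  {"gripper": 0.4,"xyz": [0.07,-0.714,0],"turn": -0.68},
  {"gripper": 0.4,"xyz": [0.07,-0.714,0],"turn": -0.68},
  {"gripper": 0.4,"xyz": [0.07,-0.714,0],"turn": -0.68},
  {"gripper": 0.4,"xyz": [0.07,-0.714,0],"turn": -0.68},
  {"gripper": 0.4,"xyz": [0.07,-0.714,0],"turn": -0.68},
  {"gripper": 0.4,"xyz": [0,0,0],"turn": 0},
  {"gripper": 0.4,"xyz": [0,0,0],"turn": 0},
])

```text
time: 18.6
tcp_pos: [598.9, 2.2, 83.1]
tool_rot: [3.142, -0.0, 0.88]
wrist_force: [0.2, -0.9, -0.2]
width: 59.8
finger_force: 0.0
```

Emit:
arm_command([
  {"gripper": 0.4,"xyz": [0,0,-0.8],"turn": 0},
  {"gripper": 0.4,"xyz": [0,0,-0.5],"turn": 0},
  {"gripper": 0.4,"xyz": [0,0,-0.3],"turn": 0},
  {"gripper": 0.4,"xyz": [0,0,0],"turn": 0},
  {"gripper": -1,"xyz": [0,0,0],"turn": 0},
  {"gripper": -1,"xyz": [0,0,0],"turn": 0},
  {"gripper": -1,"xyz": [0,0,0],"turn": 0},
  {"gripper": -1,"xyz": [0,0,0],"turn": 0},
  {"gripper": -1,"xyz": [0,0,0],"turn": 0},
  {"gripper": -1,"xyz": [0,0,0.8],"turn": 0},
  {"gripper": -1,"xyz": [0,0,0.8],"turn": 0},
  {"gripper": -1,"xyz": [-0.297,0.74,0],"turn": 0.68},
  {"gripper": -1,"xyz": [-0.297,0.74,0],"turn": 0.68},
  {"gripper": -1,"xyz": [-0.297,0.74,0],"turn": 0.68},
  {"gripper": -1,"xyz": [-0.297,0.74,0],"turn": 0.68},
  {"gripper": -1,"xyz": [-0.297,0.74,0],"turn": 0.68},
  {"gripper": -1,"xyz": [-0.297,0.74,0],"turn": 0.68},
  {"gripper": -1,"xyz": [-0.297,0.74,0],"turn": 0.68},
  {"gripper": -1,"xyz": [0,0,0],"turn": 0},
  {"gripper": -1,"xyz": [0,0,0],"turn": 0},
])

```text
time: 20.6
tcp_pos: [494.6, 262.6, 83.1]
tool_rot: [3.141, -0.0, 1.454]
wrist_force: [0.8, -0.4, -0.6]
width: 34.2
finger_force: 59.9
```

```bash
python3 - <<'E'
from deer import *
d=grab('top')
for m,n,a,q,t,A,c in find(d): 
  if m[0]>450 and m[0]<740: print(np.round(m),np.round(n),round(a,2),np.round([q,t]),A)
E
```

```text
[705.  -4.] [695.  -0.] -0.4 [63. 38.] 198
[587. 339.] [588. 328.] 1.69 [64. 44.] 154
[575. 253.] [575. 241.] 1.48 [62. 37.] 206
[498. 279.] [498. 276.] 0.93 [46. 42.] 148
[ 508. -161.] [ 508. -161.] -1.14 [28. 27.] 75
```

Emit:
arm_command([
  {"gripper": -1,"xyz": [0,0,-0.8],"turn": 0},
  {"gripper": -1,"xyz": [0,0,-0.46],"turn": 0},
  {"gripper": -1,"xyz": [0,0,-0.2],"turn": 0},
  {"gripper": -1,"xyz": [0,0,0],"turn": 0},
  {"gripper": 0.15,"xyz": [0,0,0],"turn": 0},
  {"gripper": 0.15,"xyz": [0,0,0],"turn": 0},
  {"gripper": 0.15,"xyz": [0,0,0],"turn": 0},
  {"gripper": 0.15,"xyz": [0,0,0.5],"turn": 0},
  {"gripper": 0.15,"xyz": [0,0,0.96],"turn": 0},
  {"gripper": 0.4,"xyz": [0.382,-0.485,0],"turn": 0.972},
  {"gripper": 0.4,"xyz": [0.382,-0.485,0],"turn": 0.972},
  {"gripper": 0.4,"xyz": [0.382,-0.485,0],"turn": 0.972},
  {"gripper": 0.4,"xyz": [0.382,-0.485,0],"turn": 0.972},
  {"gripper": 0.4,"xyz": [0.382,-0.485,0],"turn": 0.972},
  {"gripper": 0.4,"xyz": [0.382,-0.485,0],"turn": 0.972},
  {"gripper": 0.4,"xyz": [0.382,-0.485,0],"turn": 0.972},
  {"gripper": 0.4,"xyz": [0.382,-0.485,0],"turn": 0.972},
  {"gripper": 0.4,"xyz": [0.382,-0.485,0],"turn": 0.972},
  {"gripper": 0.4,"xyz": [0.382,-0.485,0],"turn": 0.972},
  {"gripper": 0.4,"xyz": [0.382,-0.485,0],"turn": 0.972},
])

```text
time: 22.65
tcp_pos: [705.7, -6.0, 83.3]
tool_rot: [3.142, 0.001, 2.741]
wrist_force: [-0.5, 0.3, 0.6]
width: 60.1
finger_force: 0.0
```

Emit:
arm_command([
  {"gripper": 0.4,"xyz": [0,0,0],"turn": 0},
  {"gripper": 0.4,"xyz": [0,0,0],"turn": 0},
])

```text
time: 22.85
tcp_pos: [705.0, -5.4, 82.9]
tool_rot: [3.141, -0.0, 2.733]
wrist_force: [0.5, -0.4, -0.7]
width: 59.8
finger_force: 0.0
```

Emit:
arm_command([
  {"gripper": 0.4,"xyz": [0,0,-0.8],"turn": 0},
  {"gripper": 0.4,"xyz": [0,0,-0.5],"turn": 0},
  {"gripper": 0.4,"xyz": [0,0,-0.3],"turn": 0},
  {"gripper": 0.4,"xyz": [0,0,0],"turn": 0},
  {"gripper": -1,"xyz": [0,0,0],"turn": 0},
  {"gripper": -1,"xyz": [0,0,0],"turn": 0},
  {"gripper": -1,"xyz": [0,0,0],"turn": 0},
  {"gripper": -1,"xyz": [0,0,0],"turn": 0},
  {"gripper": -1,"xyz": [0,0,0],"turn": 0},
  {"gripper": -1,"xyz": [0,0,0.8],"turn": 0},
  {"gripper": -1,"xyz": [0,0,0.8],"turn": 0},
])

```text
time: 23.95
tcp_pos: [703.6, -4.8, 82.6]
tool_rot: [-3.141, -0.003, 2.736]
wrist_force: [0.7, -0.3, -1.5]
width: 34.4
finger_force: 59.5
```

Emit:
arm_command([
  {"gripper": -1,"xyz": [-0.525,0.517,0],"turn": -0.972},
  {"gripper": -1,"xyz": [-0.525,0.517,0],"turn": -0.972},
  {"gripper": -1,"xyz": [-0.525,0.517,0],"turn": -0.972},
  {"gripper": -1,"xyz": [-0.525,0.517,0],"turn": -0.972},
  {"gripper": -1,"xyz": [-0.525,0.517,0],"turn": -0.972},
  {"gripper": -1,"xyz": [-0.525,0.517,0],"turn": -0.972},
  {"gripper": -1,"xyz": [-0.525,0.517,0],"turn": -0.972},
  {"gripper": -1,"xyz": [-0.525,0.517,0],"turn": -0.972},
  {"gripper": -1,"xyz": [-0.525,0.517,0],"turn": -0.972},
  {"gripper": -1,"xyz": [-0.525,0.517,0],"turn": -0.972},
  {"gripper": -1,"xyz": [-0.525,0.517,0],"turn": -0.972},
  {"gripper": -1,"xyz": [0,0,0],"turn": 0},
  {"gripper": -1,"xyz": [0,0,0],"turn": 0},
])

```text
time: 25.25
tcp_pos: [416.1, 280.0, 83.3]
tool_rot: [3.141, -0.0, 1.456]
wrist_force: [0.6, -0.3, -0.5]
width: 34.2
finger_force: 59.5
```

Release, then rise to about z 300, clear of the tray.

Emit:
arm_command([
  {"gripper": -1,"xyz": [0,0,-0.8],"turn": 0},
  {"gripper": -1,"xyz": [0,0,-0.46],"turn": 0},
  {"gripper": -1,"xyz": [0,0,-0.2],"turn": 0},
  {"gripper": -1,"xyz": [0,0,0],"turn": 0},
  {"gripper": 0.15,"xyz": [0,0,0],"turn": 0},
  {"gripper": 0.15,"xyz": [0,0,0],"turn": 0},
  {"gripper": 0.15,"xyz": [0,0,0],"turn": 0},
  {"gripper": 0.15,"xyz": [0,0,0.5],"turn": 0},
  {"gripper": 0.15,"xyz": [0,0,0.96],"turn": 0},
  {"gripper": 0.15,"xyz": [0,-0.6,0.8],"turn": 0},
  {"gripper": 0.15,"xyz": [0,-0.8,0.8],"turn": 0},
  {"gripper": 0.15,"xyz": [0,-0.8,0.8],"turn": 0},
  {"gripper": 0.15,"xyz": [0,-0.8,0.8],"turn": 0},
  {"gripper": 0.15,"xyz": [0,-0.8,0.8],"turn": 0},
  {"gripper": 0.15,"xyz": [0,-0.8,0.8],"turn": 0},
  {"gripper": 0.15,"xyz": [0,0,0],"turn": 0},
])

```text
time: 26.85
tcp_pos: [419.1, 69.3, 304.8]
tool_rot: [3.131, 0.001, 1.449]
wrist_force: [1.0, -0.6, 0.3]
width: 49.0
finger_force: 0.0
```

```bash
python3 - <<'E'
from deer import *
t=grab('top');s=grab('side');a=cv2.convertScaleAbs(cv2.cvtColor(t['pixels'],cv2.COLOR_RGB2BGR)[150:285,80:370],alpha=2);b=cv2.cvtColor(s['pixels'],cv2.COLOR_RGB2BGR)[200:384,80:330]
f=lambda i:cv2.resize(i,(398,int(398*i.shape[0]/i.shape[1])),interpolation=cv2.INTER_CUBIC)
a,b=f(a),f(b);c=np.zeros((300,796,3),np.uint8);c[:a.shape[0],:398]=a;c[:b.shape[0],398:]=b
cv2.imwrite('pics/c5.png',c)
for m,n,a,q,t_,A,c in find(t,5): 
  if m[1]>180 and m[0]<700:
    o=m-[499.75,303.5];y=-.124;print(np.round(m),'tray xy',np.round([o@[np.cos(y),np.sin(y)],o@[-np.sin(y),np.cos(y)]]),round(a,2),np.round([q,t_]),A)
E
```

```text
[583. 333.] tray xy [79. 39.] 1.39 [64. 38.] 204
[574. 251.] tray xy [ 80. -43.] 1.48 [62. 37.] 206
```

View pics/c5.png

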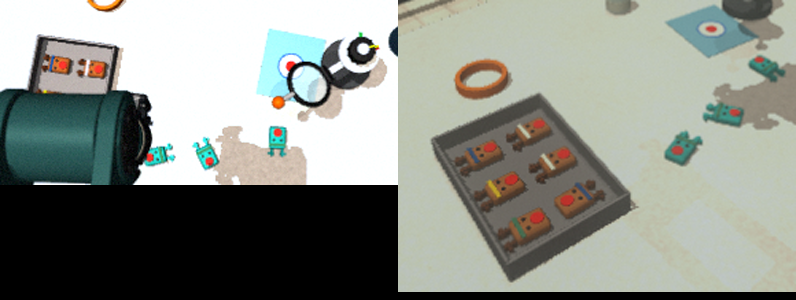

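All six lie flat in the tray (side view), so the ornament step is met. Now the collar.

Emit:
arm_command([
  {"gripper": 0.8,"xyz": [0.349,-0.762,0],"turn": -0.79},
  {"gripper": 0.8,"xyz": [0.349,-0.762,0],"turn": -0.79},
  {"gripper": 0.8,"xyz": [0.349,-0.762,0],"turn": -0.79},
  {"gripper": 0.8,"xyz": [0.349,-0.762,0],"turn": -0.79},
  {"gripper": 0.8,"xyz": [0.349,-0.762,0],"turn": -0.79},
  {"gripper": 0.8,"xyz": [0.349,-0.762,0],"turn": -0.79},
  {"gripper": 0.8,"xyz": [0.349,-0.762,0],"turn": -0.79},
  {"gripper": 0.8,"xyz": [0.349,-0.762,0],"turn": -0.79},
  {"gripper": 0.8,"xyz": [0.349,-0.762,0],"turn": -0.79},
  {"gripper": 0.8,"xyz": [0.349,-0.762,0],"turn": -0.79},
  {"gripper": 0.8,"xyz": [0,0,0],"turn": 0},
  {"gripper": 0.8,"xyz": [0,0,0],"turn": 0},
])

```text
time: 28.15
tcp_pos: [590.5, -307.2, 297.0]
tool_rot: [-3.137, 0.001, 0.506]
wrist_force: [0.7, -0.2, -0.0]
width: 76.9
finger_force: 0.0
```

```bash
python3 - <<'E'
from deer import *
t=grab('top');s=grab('side')
print(two(t,(345,185.7),s,(303.2,151.8)))
# white dial ellipse centre in side & top earlier image
for n,d in(('top',cv2.imread('pics/top0.png')),('side',cv2.imread('pics/side0.png'))):
    h=cv2.cvtColor(d,cv2.COLOR_BGR2HSV);print(n)
    u=(slice(170,205),slice(320,365)) if n=='top' else (slice(143,175),slice(285,325))
    v=h[u];m=((v[...,1]<60)&(v[...,2]>(110 if n=='top' else 150))).astype(np.uint8)
    N,l,st,c=cv2.connectedComponentsWithStats(m)
    for i in range(1,N):
        if st[i,4]>3: print((c[i]+[u[1].start,u[0].start]).round(1),st[i].tolist())
print(ctrl.get_state()['tcp_pos'],ctrl.get_state()['tool_rot'])
E
```

```text
(array([ 594.34109002, -310.89831959,  200.25749513]), np.float64(2.2237558683053664))
top
[343.4 183.2] [0, 0, 45, 35, 781]
[344.3 185.2] [21, 12, 7, 8, 43]
side
[302.6 155.3] [0, 0, 40, 32, 830]
[ 590.1787826  -306.16646926  298.22552174] [-3.13850957e+00  9.04765125e-04  5.07001218e-01]
```

Emit:
arm_command([
  {"gripper": 0.8,"xyz": [0,0,-0.8],"turn": 0},
  {"gripper": 0.8,"xyz": [0,0,-0.6],"turn": 0},
  {"gripper": 0.8,"xyz": [0,0,0],"turn": 0},
  {"gripper": 0.8,"xyz": [0,0,0],"turn": 0},
  {"gripper": 0.8,"xyz": [0,0,0],"turn": 0},
])

```text
time: 28.75
tcp_pos: [591.7, -308.3, 231.8]
tool_rot: [3.139, -0.002, 0.506]
wrist_force: [0.5, -0.3, 0.4]
width: 76.9
finger_force: 0.0
```

Emit:
arm_command([
  {"gripper": 0.8,"xyz": [0.056,-0.044,-0.7],"turn": 0},
  {"gripper": 0.8,"xyz": [0,0,-0.3],"turn": 0},
  {"gripper": 0.8,"xyz": [0,0,-0.16],"turn": 0},
  {"gripper": 0.8,"xyz": [0,0,0],"turn": 0},
  {"gripper": 0.8,"xyz": [0,0,0],"turn": 0},
])

```text
time: 29.25
tcp_pos: [593.9, -310.8, 172.5]
tool_rot: [3.141, -0.001, 0.505]
wrist_force: [-0.6, -0.4, 1.1]
width: 77.1
finger_force: 0.0
```

Emit:
arm_command([
  {"gripper": -1,"xyz": [0,0,0],"turn": 0},
  {"gripper": -1,"xyz": [0,0,0],"turn": 0},
  {"gripper": -1,"xyz": [0,0,0],"turn": 0},
  {"gripper": -1,"xyz": [0,0,0],"turn": 0},
  {"gripper": -1,"xyz": [0,0,0],"turn": 0},
])

```text
time: 29.75
tcp_pos: [594.3, -311.4, 173.2]
tool_rot: [3.139, -0.001, 0.505]
wrist_force: [-0.6, -0.9, 5.6]
width: 45.8
finger_force: 61.2
```

Emit:
arm_command([
  {"gripper": -1,"xyz": [0,0,0],"turn": 0.6},
  {"gripper": -1,"xyz": [0,0,0],"turn": 0.6},
  {"gripper": -1,"xyz": [0,0,0],"turn": 0.6},
  {"gripper": -1,"xyz": [0,0,0],"turn": 0.6},
  {"gripper": -1,"xyz": [0,0,0],"turn": 0.6},
  {"gripper": -1,"xyz": [0,0,0],"turn": 0.6},
  {"gripper": -1,"xyz": [0,0,0],"turn": 0.6},
  {"gripper": -1,"xyz": [0,0,0],"turn": 0.6},
  {"gripper": -1,"xyz": [0,0,0],"turn": 0.6},
  {"gripper": -1,"xyz": [0,0,0],"turn": 0.6},
  {"gripper": -1,"xyz": [0,0,0],"turn": 0.6},
  {"gripper": -1,"xyz": [0,0,0],"turn": 0.6},
  {"gripper": -1,"xyz": [0,0,0],"turn": 0.6},
  {"gripper": -1,"xyz": [0,0,0],"turn": 0.6},
  {"gripper": -1,"xyz": [0,0,0],"turn": 0.6},
  {"gripper": -1,"xyz": [0,0,0],"turn": 0.6},
  {"gripper": -1,"xyz": [0,0,0],"turn": 0.3},
  {"gripper": -1,"xyz": [0,0,0],"turn": 0},
  {"gripper": -1,"xyz": [0,0,0],"turn": 0},
])

```text
time: 31.65
tcp_pos: [595.4, -311.9, 173.2]
tool_rot: [3.138, 0.004, 1.692]
wrist_force: [3.5, -3.8, 5.4]
width: 46.1
finger_force: 61.4
```

Emit:
arm_command([
  {"gripper": 0.8,"xyz": [0,0,0],"turn": 0},
  {"gripper": 0.8,"xyz": [0,0,0],"turn": 0},
  {"gripper": 0.8,"xyz": [0,0,0],"turn": 0},
  {"gripper": 0.8,"xyz": [0,0,0],"turn": 0},
  {"gripper": 0.8,"xyz": [0,0,0.5],"turn": 0},
  {"gripper": 0.8,"xyz": [0,0,0.8],"turn": 0},
  {"gripper": 0.8,"xyz": [0,0,0.8],"turn": 0},
  {"gripper": 0.8,"xyz": [0,0,0.4],"turn": 0},
  {"gripper": 0.8,"xyz": [-0.4,0.7,0],"turn": 0.46},
  {"gripper": 0.8,"xyz": [-0.4,0.7,0],"turn": 0.46},
  {"gripper": 0.8,"xyz": [-0.4,0.7,0],"turn": 0.46},
  {"gripper": 0.8,"xyz": [-0.4,0.7,0],"turn": 0.46},
  {"gripper": 0.8,"xyz": [-0.4,0.7,0],"turn": 0.46},
  {"gripper": 0.8,"xyz": [-0.4,0.7,0],"turn": 0.46},
  {"gripper": 0.8,"xyz": [-0.4,0.7,0],"turn": 0.46},
  {"gripper": 0.8,"xyz": [-0.4,0.7,0],"turn": 0.46},
  {"gripper": 0.8,"xyz": [0,0,0],"turn": 0},
])

```text
time: 33.35
tcp_pos: [429.8, -26.9, 296.2]
tool_rot: [-3.14, -0.003, 2.139]
wrist_force: [-0.8, -0.7, 0.6]
width: 77.2
finger_force: 0.0
```

```bash
cat > mag.py <<'E'
from deer import *
def comp(d,mask,amin,roi):
    m=np.zeros(mask.shape,np.uint8);m[roi]=mask[roi]
    n,l,st,c=cv2.connectedComponentsWithStats(m);return [(c[i].round(1).tolist(),int(st[i,4])) for i in range(1,n) if st[i,4]>=amin]
def report(save):
    t=grab('top');s=grab('side');roi=(slice(150,260),slice(240,375))
    for n,d in (('t',t),('s',s)):
        h=cv2.cvtColor(d['pixels'],cv2.COLOR_RGB2HSV);H,S,V=h[...,0].astype(int),h[...,1],h[...,2]
        print(n,'org',comp(d,(H>=6)&(H<15)&(S>150)&(V>80),10,roi),'yel',comp(d,(H>=18)&(H<36)&(S>100)&(V>60),2,roi),'grn',comp(d,(H>45)&(H<75)&(S>100)&(V>45),2,roi),
          'red',comp(d,((H<6)|(H>174))&(S>130)&(V>60),3,roi))
    a=cv2.convertScaleAbs(cv2.cvtColor(t['pixels'],cv2.COLOR_RGB2BGR)[160:245,260:370],alpha=2);b=cv2.cvtColor(s['pixels'],cv2.COLOR_RGB2BGR)[140:240,240:340]
    a=cv2.resize(a,None,fx=3.6,fy=3.6,interpolation=cv2.INTER_CUBIC);b=cv2.resize(b,(a.shape[0],a.shape[0]),interpolation=cv2.INTER_CUBIC)
    cv2.imwrite('pics/'+save,np.hstack([a,b]));return t,s
E
python3 -c "
from mag import *
t,s=report('c6.png')
print(ctrl.get_state()['tcp_pos'])"
```

```text
t org [([282.3, 224.2], 52)] yel [([343.6, 177.0], 14)] grn [([283.5, 255.0], 6)] red [([354.0, 184.5], 6), ([290.8, 197.3], 26), ([282.0, 246.5], 26)]
s org [([296.1, 178.7], 35)] yel [([348.5, 186.0], 2)] grn [] red [([276.3, 217.9], 15), ([306.0, 237.0], 11)]
[433.09447975 -29.99315377 296.74643773]
```

View pics/c6.png

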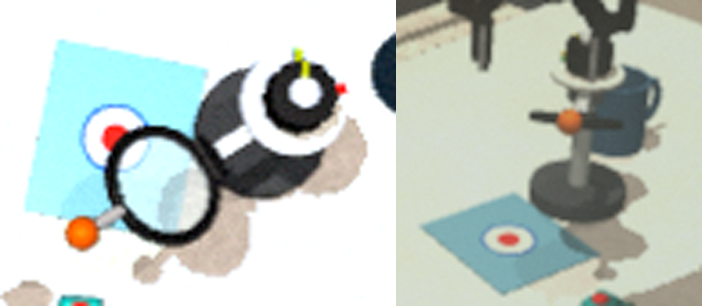

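```bash
python3 -c "
from mag import *
t=grab('top');ax=np.array([594.5,-310.5])
for n,p,z in [('ptr now',(343.6,177),180),('ptr0',(352,183.5),180),('green',(342.5,175),160),('red',(354,184.5),160)]:
    v=plane(t,p,z)[:2]-ax;print(n,v.round(1),np.hypot(*v).round(1),np.arctan2(v[1],v[0]).round(3))
"
```

```text
ptr now [25.7 -2. ] 25.8 -0.077
ptr0 [  8.8 -23.6] 25.2 -1.214
green [35.3 -3.2] 35.4 -0.091
red [ 10.  -33.4] 34.8 -1.279
```

Emit:
arm_command([
  {"gripper": 0.2,"xyz": [0.298,-0.613,-0.1],"turn": 0},
  {"gripper": 0.2,"xyz": [0.298,-0.613,-0.1],"turn": 0},
  {"gripper": 0.2,"xyz": [0.298,-0.613,-0.1],"turn": 0},
  {"gripper": 0.2,"xyz": [0.298,-0.613,-0.1],"turn": 0},
  {"gripper": 0.2,"xyz": [0,0,-0.6],"turn": 0},
  {"gripper": 0.2,"xyz": [0,0,0],"turn": 0},
  {"gripper": 0.2,"xyz": [0,0,0],"turn": 0},
  {"gripper": 0.2,"xyz": [0,0,0],"turn": 0},
])

```text
time: 34.3
tcp_pos: [493.5, -153.3, 247.5]
tool_rot: [3.141, 0.001, 2.134]
wrist_force: [-0.3, 1.1, 0.5]
width: 51.4
finger_force: 0.0
```

Emit:
arm_command([
  {"gripper": 0.2,"xyz": [0,0,-0.6],"turn": 0},
  {"gripper": 0.2,"xyz": [0,0,-0.5],"turn": 0},
  {"gripper": 0.2,"xyz": [0,0,-0.28],"turn": 0},
  {"gripper": 0.2,"xyz": [0,0,0],"turn": 0},
  {"gripper": -1,"xyz": [0,0,0],"turn": 0},
  {"gripper": -1,"xyz": [0,0,0],"turn": 0},
  {"gripper": -1,"xyz": [0,0,0],"turn": 0},
  {"gripper": -1,"xyz": [0,0,0],"turn": 0},
  {"gripper": -1,"xyz": [0,0,0],"turn": 0},
  {"gripper": -1,"xyz": [0,0,0],"turn": 0},
])

```text
time: 35.3
tcp_pos: [493.4, -153.1, 177.9]
tool_rot: [3.141, 0.001, 2.134]
wrist_force: [0.6, 1.3, 3.1]
width: 20.7
finger_force: 58.6
```

```bash
python3 -c "
import numpy as np
k=np.arange(13);t=.45*(1-k/12);f=2.143-(2.143-1.608)*k/12
r=75+125*np.cos(t);P=np.c_[594.5+r*np.cos(f),-310.5+r*np.sin(f),140+125*np.sin(t)]
print(P[0],P[-1]);print((np.diff(P,axis=0)/50).round(3).tolist(),np.diff(f)[0]/.12)"
```

```text
[ 492.94111037 -152.81993473  194.37069176] [ 587.06098171 -110.63839537  140.        ]
[[0.123, 0.121, -0.085], [0.131, 0.114, -0.087], [0.139, 0.105, -0.088], [0.146, 0.097, -0.089], [0.153, 0.087, -0.09], [0.158, 0.078, -0.091], [0.164, 0.067, -0.092], [0.168, 0.057, -0.092], [0.172, 0.046, -0.093], [0.175, 0.035, -0.093], [0.177, 0.024, -0.094], [0.178, 0.012, -0.094]] -0.3715277777777767
```

Emit:
arm_command([
  {"gripper": -1,"xyz": [0.123,0.121,-0.085],"turn": -0.37},
  {"gripper": -1,"xyz": [0.131,0.114,-0.087],"turn": -0.37},
  {"gripper": -1,"xyz": [0.139,0.105,-0.088],"turn": -0.37},
  {"gripper": -1,"xyz": [0.146,0.097,-0.089],"turn": -0.37},
  {"gripper": -1,"xyz": [0.153,0.087,-0.09],"turn": -0.37},
  {"gripper": -1,"xyz": [0.158,0.078,-0.091],"turn": -0.37},
  {"gripper": -1,"xyz": [0.164,0.067,-0.092],"turn": -0.37},
  {"gripper": -1,"xyz": [0.168,0.057,-0.092],"turn": -0.37},
  {"gripper": -1,"xyz": [0.172,0.046,-0.093],"turn": -0.37},
  {"gripper": -1,"xyz": [0.175,0.035,-0.093],"turn": -0.37},
  {"gripper": -1,"xyz": [0.177,0.024,-0.094],"turn": -0.37},
  {"gripper": -1,"xyz": [0.178,0.012,-0.094],"turn": -0.37},
  {"gripper": -1,"xyz": [0,0,0],"turn": 0},
  {"gripper": -1,"xyz": [0,0,0],"turn": 0},
  {"gripper": -1,"xyz": [0,0,0],"turn": 0},
])

```text
time: 36.8
tcp_pos: [587.5, -109.7, 122.7]
tool_rot: [3.142, -0.002, 1.602]
wrist_force: [2.3, 7.6, -0.5]
width: 21.0
finger_force: 60.8
```

```bash
python3 -c "
from mag import *
t,s=report('c7.png')
print(ctrl.get_state()['tcp_pos'])"
```

```text
t org [] yel [([343.6, 177.2], 15)] grn [([283.5, 255.0], 8)] red [([354.0, 184.5], 6), ([282.0, 246.3], 24)]
s org [([259.2, 189.0], 13)] yel [] grn [] red [([276.5, 217.7], 11), ([306.4, 237.1], 13)]
[ 587.42156889 -109.7531246   122.68976605]
```

View pics/c7.png

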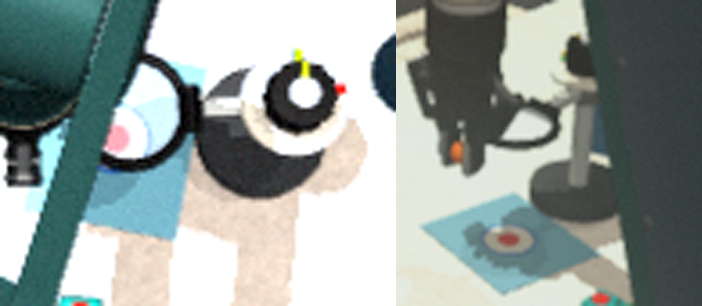

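Emit:
arm_command([
  {"gripper": 0.2,"xyz": [0,0,0],"turn": 0},
  {"gripper": 0.2,"xyz": [0,0,0],"turn": 0},
  {"gripper": 0.2,"xyz": [0,0,0],"turn": 0},
  {"gripper": 0.2,"xyz": [0,0,0],"turn": 0},
  {"gripper": 0.2,"xyz": [0,0,0.6],"turn": 0},
  {"gripper": 0.2,"xyz": [0,0,0.8],"turn": 0},
  {"gripper": 0.2,"xyz": [0,0,0.8],"turn": 0},
  {"gripper": 0.2,"xyz": [0,0,0.8],"turn": 0},
  {"gripper": 0.2,"xyz": [-0.6,0.6,0.6],"turn": 0},
  {"gripper": 0.2,"xyz": [-0.7,0.7,0],"turn": 0},
  {"gripper": 0.2,"xyz": [-0.7,0.7,0],"turn": 0},
  {"gripper": 0.2,"xyz": [-0.7,0.7,0],"turn": 0},
  {"gripper": 0.2,"xyz": [-0.5,0.7,0],"turn": 0},
  {"gripper": 0.2,"xyz": [0,0,0],"turn": 0},
  {"gripper": 0.2,"xyz": [0,0,0],"turn": 0},
])

```text
time: 38.4
tcp_pos: [428.2, 58.2, 302.4]
tool_rot: [3.14, 0.001, 1.604]
wrist_force: [0.6, -0.3, 1.0]
width: 51.7
finger_force: 0.0
```

```bash
python3 -c "
from mag import *
t,s=report('c8.png')
print(ctrl.get_state()['tcp_pos'])
def org(d,lo):
    h=cv2.cvtColor(d['pixels'],cv2.COLOR_RGB2HSV).astype(int);m=(h[...,0]>=5)&(h[...,0]<16)&(h[...,1]>130)&(h[...,2]>60);m[:165]=0;m[235:]=0;m[:,:245]=0;m[:,330:]=0
    y,x=np.nonzero(m);return x.mean(),y.mean(),len(x)
a,b=org(t,0),org(s,0);print(a,b,two(t,a[:2],s,b[:2]))
"
```

```text
t org [([265.9, 190.8], 46)] yel [([343.6, 177.0], 14)] grn [([276.5, 255.0], 2), ([283.0, 255.0], 7)] red [([354.2, 184.4], 5), ([282.0, 246.3], 24)]
s org [([370.3, 163.0], 92), ([261.3, 188.9], 27)] yel [([373.8, 159.1], 11), ([351.0, 187.3], 25), ([369.1, 192.2], 44)] grn [] red [([275.5, 218.0], 10), ([306.4, 237.1], 13)]
[429.38652616  57.2500611  302.27050791]
(np.float64(265.8085106382979), np.float64(190.70212765957447), 47) (np.float64(261.1818181818182), np.float64(189.1818181818182), 33) (array([ 587.14809535, -109.96317989,  141.67742968]), np.float64(0.028352792229288624))
```

View pics/c8.png

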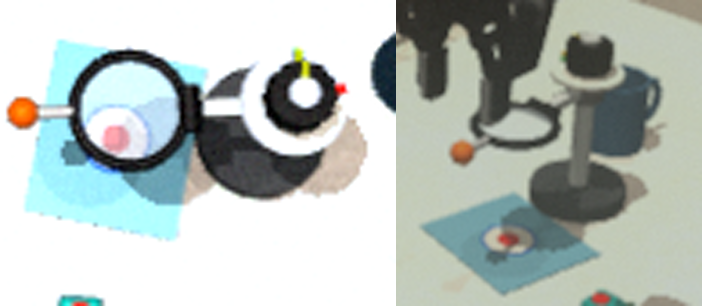

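Emit:
arm_command([
  {"gripper": 0.8,"xyz": [0.33,-0.736,0],"turn": 0.07},
  {"gripper": 0.8,"xyz": [0.33,-0.736,0],"turn": 0.07},
  {"gripper": 0.8,"xyz": [0.33,-0.736,0],"turn": 0.07},
  {"gripper": 0.8,"xyz": [0.33,-0.736,0],"turn": 0.07},
  {"gripper": 0.8,"xyz": [0.33,-0.736,0],"turn": 0.07},
  {"gripper": 0.8,"xyz": [0.33,-0.736,0],"turn": 0.07},
  {"gripper": 0.8,"xyz": [0.33,-0.736,0],"turn": 0.07},
  {"gripper": 0.8,"xyz": [0.33,-0.736,0],"turn": 0.07},
  {"gripper": 0.8,"xyz": [0.33,-0.736,0],"turn": 0.07},
  {"gripper": 0.8,"xyz": [0.33,-0.736,0],"turn": 0.07},
  {"gripper": 0.8,"xyz": [0,0,-0.7],"turn": 0},
  {"gripper": 0.8,"xyz": [0,0,-0.7],"turn": 0},
  {"gripper": 0.8,"xyz": [0,0,0],"turn": 0},
  {"gripper": 0.8,"xyz": [0,0,0],"turn": 0},
  {"gripper": 0.8,"xyz": [0,0,0],"turn": 0},
])

```text
time: 40.0
tcp_pos: [594.5, -311.4, 234.0]
tool_rot: [3.139, 0.002, 1.685]
wrist_force: [0.3, -1.0, 1.3]
width: 76.9
finger_force: 0.0
```

Emit:
arm_command([
  {"gripper": 0.8,"xyz": [0,0,-0.7],"turn": 0},
  {"gripper": 0.8,"xyz": [0,0,-0.3],"turn": 0},
  {"gripper": 0.8,"xyz": [0,0,-0.2],"turn": 0},
  {"gripper": 0.8,"xyz": [0,0,0],"turn": 0},
  {"gripper": -1,"xyz": [0,0,0],"turn": 0},
  {"gripper": -1,"xyz": [0,0,0],"turn": 0},
  {"gripper": -1,"xyz": [0,0,0],"turn": 0},
  {"gripper": -1,"xyz": [0,0,0],"turn": 0},
  {"gripper": -1,"xyz": [0,0,0],"turn": 0},
])

```text
time: 40.9
tcp_pos: [595.2, -310.5, 174.1]
tool_rot: [3.138, 0.002, 1.686]
wrist_force: [2.2, 2.0, 6.8]
width: 46.2
finger_force: 61.6
```

Emit:
arm_command([
  {"gripper": -1,"xyz": [0,0,0],"turn": -0.6},
  {"gripper": -1,"xyz": [0,0,0],"turn": -0.6},
  {"gripper": -1,"xyz": [0,0,0],"turn": -0.6},
  {"gripper": -1,"xyz": [0,0,0],"turn": -0.6},
  {"gripper": -1,"xyz": [0,0,0],"turn": -0.6},
  {"gripper": -1,"xyz": [0,0,0],"turn": -0.6},
  {"gripper": -1,"xyz": [0,0,0],"turn": -0.6},
  {"gripper": -1,"xyz": [0,0,0],"turn": -0.6},
  {"gripper": -1,"xyz": [0,0,0],"turn": -0.6},
  {"gripper": -1,"xyz": [0,0,0],"turn": -0.6},
  {"gripper": -1,"xyz": [0,0,0],"turn": -0.6},
  {"gripper": -1,"xyz": [0,0,0],"turn": -0.6},
  {"gripper": -1,"xyz": [0,0,0],"turn": -0.6},
  {"gripper": -1,"xyz": [0,0,0],"turn": -0.6},
  {"gripper": -1,"xyz": [0,0,0],"turn": -0.6},
  {"gripper": -1,"xyz": [0,0,0],"turn": -0.6},
  {"gripper": -1,"xyz": [0,0,0],"turn": -0.5},
  {"gripper": -1,"xyz": [0,0,0],"turn": 0},
  {"gripper": -1,"xyz": [0,0,0],"turn": 0},
])

```text
time: 42.8
tcp_pos: [595.6, -310.7, 174.1]
tool_rot: [3.138, -0.003, 0.473]
wrist_force: [2.8, 1.6, 5.0]
width: 45.8
finger_force: 61.8
```

Emit:
arm_command([
  {"gripper": 0.8,"xyz": [0,0,0],"turn": 0},
  {"gripper": 0.8,"xyz": [0,0,0],"turn": 0},
  {"gripper": 0.8,"xyz": [0,0,0],"turn": 0},
  {"gripper": 0.8,"xyz": [0,0,0],"turn": 0},
  {"gripper": 0.8,"xyz": [0,0,0.5],"turn": 0},
  {"gripper": 0.8,"xyz": [0,0,0.8],"turn": 0},
  {"gripper": 0.8,"xyz": [0,0,0.8],"turn": 0},
  {"gripper": 0.8,"xyz": [0,0,0.5],"turn": 0},
  {"gripper": 0.8,"xyz": [-0.33,0.736,0],"turn": 0},
  {"gripper": 0.8,"xyz": [-0.33,0.736,0],"turn": 0},
  {"gripper": 0.8,"xyz": [-0.33,0.736,0],"turn": 0},
  {"gripper": 0.8,"xyz": [-0.33,0.736,0],"turn": 0},
  {"gripper": 0.8,"xyz": [-0.33,0.736,0],"turn": 0},
  {"gripper": 0.8,"xyz": [-0.33,0.736,0],"turn": 0},
  {"gripper": 0.8,"xyz": [-0.33,0.736,0],"turn": 0},
  {"gripper": 0.8,"xyz": [-0.33,0.736,0],"turn": 0},
  {"gripper": 0.8,"xyz": [-0.33,0.736,0],"turn": 0},
  {"gripper": 0.8,"xyz": [-0.33,0.736,0],"turn": 0},
  {"gripper": 0.8,"xyz": [0,0,0],"turn": 0},
])

```text
time: 44.7
tcp_pos: [425.6, 61.3, 301.9]
tool_rot: [-3.139, 0.001, 0.478]
wrist_force: [0.0, -1.1, 0.6]
width: 77.0
finger_force: 0.0
```

```bash
python3 -c "
from mag import *
t,s=report('c9.png');ax=np.array([594.5,-310.5])
def org(d):
    h=cv2.cvtColor(d['pixels'],cv2.COLOR_RGB2HSV).astype(int);m=(h[...,0]>=5)&(h[...,0]<16)&(h[...,1]>130)&(h[...,2]>60);m[:165]=0;m[235:]=0;m[:,:245]=0;m[:,330:]=0
    y,x=np.nonzero(m);return x.mean(),y.mean()
print(two(t,org(t),s,org(s)))
h=cv2.cvtColor(t['pixels'],cv2.COLOR_RGB2HSV).astype(int);m=(h[...,0]>=18)&(h[...,0]<36)&(h[...,1]>100)&(h[...,2]>60);y,x=np.nonzero(m[170:200,330:365]);p=(x.mean()+330,y.mean()+170)
v=plane(t,p,180)[:2]-ax;print('collar',-.085-np.arctan2(v[1],v[0]))
cv2.imwrite('pics/s9.png',cv2.resize(cv2.cvtColor(s['pixels'],cv2.COLOR_RGB2BGR),(640,480)))
"
```

```text
t org [([265.9, 190.8], 45)] yel [([352.0, 183.5], 14)] grn [([342.5, 175.0], 6), ([276.5, 255.0], 2), ([281.0, 255.0], 5), ([285.5, 255.0], 2)] red [([282.0, 246.3], 24)]
s org [([370.3, 163.0], 92), ([261.2, 188.8], 25)] yel [([373.8, 159.2], 12), ([351.0, 187.3], 25), ([369.1, 192.1], 43)] grn [] red [([275.8, 217.9], 12), ([306.4, 237.1], 13)]
(array([ 587.14809535, -109.96317989,  141.67742968]), np.float64(0.028352792229288624))
collar 1.1285772753670014
```

View pics/c9.png

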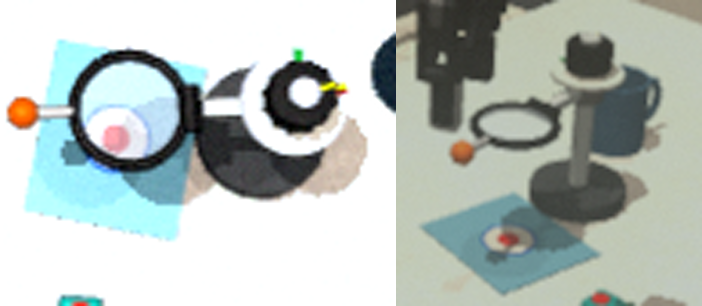

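View pics/s9.png

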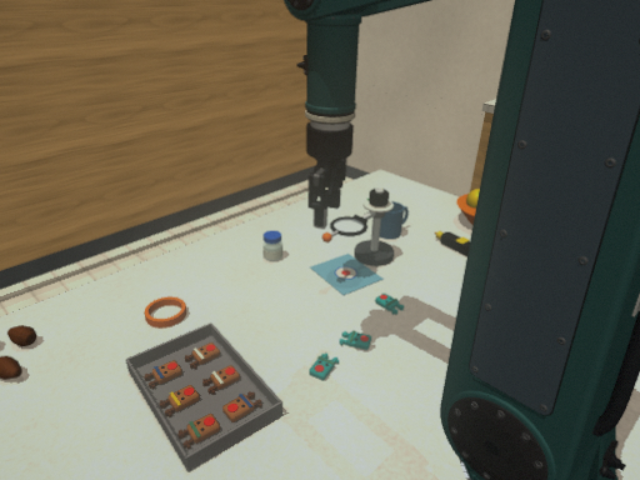

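```bash
python3 -c "
from mag import *
t=grab('top')
h=cv2.cvtColor(t['pixels'],cv2.COLOR_RGB2HSV).astype(int)[175:195,335:365];m=(h[...,0]>=14)&(h[...,0]<36)&(h[...,1]>90)&(h[...,2]>50)
for x in range(30):
    y=np.nonzero(m[:,x])[0]
    if len(y): print(x+335,y.mean()+175,len(y))
off=np.array([344.4,185.2])-proj(t,(594.5,-310.5,200));print('off',off)
for c in (1.05,1.15,1.25):
    a=-.083-c;u=np.array([np.cos(a),np.sin(a)])
    print(c,[(proj(t,(594.5+r*u[0],-310.5+r*u[1],z))+off).round(1).tolist() for r,z in ((14,195),(22,195),(28,170),(37,170),(36,160))])
"
```

```text
349 183.5 2
350 183.5 2
351 183.5 2
352 183.5 2
353 183.5 2
354 183.5 2
355 183.5 2
off [-0.16162879 -0.10190307]
1.05 [[348.9, 183.4], [351.7, 182.1], [351.6, 183.0], [354.7, 181.6], [353.5, 182.5]]
1.15 [[349.1, 183.9], [352.0, 182.9], [352.1, 183.9], [355.3, 182.9], [354.1, 183.7]]
1.25 [[349.3, 184.4], [352.3, 183.7], [352.4, 184.9], [355.7, 184.2], [354.5, 185.0]]
```

The pointer pixels fit collar ≈ 1.17, inside 1.08–1.32. The lens is level, with tilt about 0.01, and about 1 mm from the dot. All six deer lie flat in the tray and the bystanders I can see have not moved.

```bash
python3 -c "
from station import ctrl
print(ctrl.close_job())"
```

```text
the job is handed in; nothing more can be done
None
```

The job is handed in: my last images showed all six reindeer flat in the tray, the lens level and about 1 mm from the red dot, and the collar at about 1.17 rad (locked range 1.08–1.32); no verdict came back.

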